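# Bed the tapered plug into the flushing cock and turn it shut

## Task

Fit the red-handled tapered plug back into the brass cock on the flushing manifold: let it into the bore with its handle in line with the pipe, then, pushing it down firmly and steadily all the while, turn it a quarter turn either way until the handle lies square across the pipe, so that the taper wedges in its liner and the plug stays tight by itself. Do not force it, let go, and leave the grey plug and everything else where they are.

Things in the scene. Friction and masses are not known exactly. Their poses are not given: they have to be found in the camera images.
- plug_grip (a point): Plug to be fitted, 0.35 kg. Point: centre of its red cross handle, on the plug's axis; x along the handle, z up the axis. Handle bar 80 long, 14 thick, 18 high. Below this point: collar 38 dia, 29 to 33 mm down; bright taper from 33 (29 dia) to 86 mm (20 dia), 1 in 6; nose 17 dia, ends 90 mm down. Starts upright in a hole of the blue rack.
- cock_mouth (a point): Brass plug cock on an aluminium block 210 x 75 x 24, fixed. Point: centre of the bore, level with the body's flat top, 85 mm above the table; x along the pipe (centre 29 mm lower), z up the bore. Body 48 dia, bore 35. In it a white liner tapered 1 in 6 like the plug, 50 long, its mouth 25 dia and 0 to 10 mm below the top, differing from cock to cock.
- cock: The same cock, origin on the table under the bore. The plug is first felt to touch its liner with the handle centre 40 to 53 mm above the body's top. A push alone hardly wedges it; turned a quarter under a steady push of 12 to 18 N it works 1 to 4 mm deeper and then holds. Turning takes 0.1 to 0.5 N m. Turned without push it works loose. Over 25 N overloads the liner.
- spare_grip (a point): Worn plug of the same shape and size with a grey handle, in the other hole of the rack, 110 mm from the red one; point = centre of its handle. Leave it.
- rack: Blue plastic rack, fixed, 78 (x) x 210 (y) x 60 high, origin under its centre. Two round 31 mm holes at y = +55 and -55 mm; each plug hangs in one by its collar, which rests on the top, so it lifts straight out (its nose is 57 mm below the top).
- nut: Brass union nut, 36 across, 16 high, origin under its centre, loose near the manifold. Leave it.
- seal: Black rubber ring, 34 dia, 6 high, loose near the manifold. Leave it.
- wrench_grip (a point): Steel wrench, 180 long, lying loose to the robot's right. Leave it.
- grease: Small jar with black cap, 48 dia, 40 high, loose. Leave it.
- driver_grip (a point): Red screwdriver, 170 long, lying loose to the robot's left. Leave it.
- vee: Steel vee block, 50 x 45 x 36, loose. Leave it.

How it is judged (in metres and radians):
On the way, in this order (a step that is already met when the one before it is completed fails the run):
1. the red plug stands upright in the cock's bore with its handle in line with the pipe (within 17 degrees) (horizontal distance between plug_grip and cock below 0.006 m and angle between plug_grip's own z axis and vertical below 0.1 rad and z of plug_grip in the frame of cock below 0.15 m and angle between the x axis of plug_grip and the x axis of cock, either way round below 0.3 rad), for 0.1 s.
2. it is being turned under load: handle between 30 and 60 degrees from the pipe with the plug pushed into its liner so that they grip (over 80 N of wedge load in all) (horizontal distance between plug_grip and cock below 0.006 m and angle between plug_grip's own z axis and vertical below 0.1 rad and z of plug_grip in the frame of cock below 0.15 m and angle between the x axis of plug_grip and the x axis of cock, either way round between 0.52 and 1.05 rad and contact force between plug and cock above 80 N), for 0.1 s.
At the end, for the whole second after the job is handed in: the red plug stands in the cock's bore (axis within 6 mm and 6 degrees), its handle across the pipe within 10 degrees, at rest and let go, and wedged tight: by itself it still grips its liner with over 110 N of contact load in all (a quarter turn under a 12 to 18 N push leaves 130 to 220 N) (horizontal distance between plug_grip and cock below 0.006 m and angle between plug_grip's own z axis and vertical below 0.1 rad and z of plug_grip in the frame of cock below 0.15 m and angle between the x axis of plug_grip and the x axis of cock, either way round above 1.4 rad and contact force between plug and cock above 110 N and linear speed of plug below 0.01 m/s); the robot touches nothing.
It fails at once if the plug is forced: over 300 N of contact load in the liner (a push of well over 25 N while turning) (contact force between plug and cock above 300 N).
It fails at once if the grey plug or another bystander is moved more than 30 mm (distance of any of spare_grip, nut, seal, wrench_grip, grease, driver_grip, vee from where it was at the start of the episode above 0.03 m).
It also fails if it takes over 64 s, if anything falls off the work surface, if the arm or the gripper's body presses on something with over 40 N, if the wrist force passes 120 N, or if a joint passes its speed limit or range.

## Robot

A 6-joint arm with a two-finger parallel gripper is mounted at the origin on the work surface. World frame = base frame: x ahead of the robot, y to its left, z up, the work surface at z = 0. Lengths are in m, angles in degrees, forces in N, time in s.
With the tool pointing down it reaches from about 0.375 to 0.9 m from the base axis. Payload 3.1 kg.
Tool frame: the origin (TCP) lies on the centre line of the jaws, within the pads' length; the fingertips stand 8 mm ahead of it and the grasp point (between the pads) lies 11 mm behind it; y points along the fingers, x is the direction in which the jaws open and shut, and the axes are right-handed (so a half turn about y gives the same grasp; the last joint's range is limited). The gripper opens to 87 mm and grips with 3 to 60 N. Pads are 19 mm wide; open, the fingers measure 117 mm over their backs; the gripper's body (75 mm by 190 mm) begins 51 mm behind the grasp point.
Start: joints at [61.278, 30.224, 82.088, -0, 67.689, -10.227], TCP at [0.198, 0.593, 0.231] pointing down, gripper open.
Joint ranges: [-176.69, 176.69], [-43.24, 126.21], [12.49, 139.97], [-82, 262], [0, 151.66], [-163.58, 163.58]. Speed limits (degrees/s): [159.86, 159.86, 180, 180, 180, 180].

## Interface

Orientations are given as a 3x3 rotation matrix whose columns are the frame's x, y, z axes.
In Python, from rig import read_state, imaging, job, spotter gives the robot as it stands.
- The arm moves only by the tool apply_moves, never from a script. Its argument "steps" is a list of rows, each an object of numbers: "x", "y", "z": the shift along the world's x, y, z in mm; "spin": the turn about the world's z in rad. In form: [{"x": .., "y": .., "z": .., "spin": ..}, ...]. A call has 1 to 12 rows; each row shifts and turns the pose as measured when the row begins; what a row does not reach is not made up. A row lasts 1/10 s, in which the tool goes at most 50 mm and 8.59 degrees, less where a joint would pass 70% of its speed; a pose out of reach is approached as far as the arm can. A call is refused whole if a number of a shift passes 50 or a number of a turn 0.15, either way. A call with a gripper value outside its range is refused whole. "grip" is the finger opening in mm, from 0 to 87, set as the call begins (left out, the last holds). The fingers move at their own pace and stop on an object; the grip force is fixed at half the most. Time passes only in rows, so rows that do not move let the fingers close. It gives the time, the measured TCP pose, the force and the opening at its end, in the units of the state.
- read_state(): the state, without advancing time (a new reading comes with each control period).
- imaging.capture(name): name is "scene" or "top"; returns the picture (384x512x3 uint8, red, green, blue); there is no depth.
- imaging.camera_params(name): a dict with "fov_y" (degrees; the focal length in pixels is half the picture's height over the tangent of half this angle, whatever the lens; pixels are square), "cx", "cy" (the principal point, pixels), "R" (3x3) and "t" (3): a world point X has camera coordinates R X + t. Camera axes: x right, y down, z forward; pixel columns grow to the right and rows downward; lengths in m; the calibration is good to about 2 mm. A picture is of the moment at which its call begins. camera_params takes no time and is no camera call.
- job.hand_in(): hands the job in, once; it reports no verdict.
Trained networks look in the newest picture that a camera, given by its name, has taken for a name from the list of things; names that differ only in an ending like _2 or _b are one class to them, and where a whole thing is asked for, a point or a joint stands for the part that bears it (a point fixed in the world has none). Each returns a list of dicts, best first, with "score" (0 to 1); they miss things now and then, are a little off and sometimes report something else, mostly with a low value. They report only what shows in the picture. A call takes as long as a camera call.
- spotter.cut_out(name, camera): "mask" (384x512 bool, what is visible of it) and "rect" ([left, top, width, height] in pixels, round what is visible of it).
The state is a dict: "time_s": time; "joint_positions": joint angles; "qvel": joint speeds; "tau": joint torques, N m; "position": TCP position; "tcp_rot": TCP orientation; "force": force on the tool from outside, world axes, zero at the start; "moment": the same for the moment, N m; "opening": opening from 0.0 (shut) to 1.0 (fully open).
Only numpy, scipy, OpenCV 4.12 (cv2) and the standard library are available. Lean on these libraries where they do the work, as an engineer would, in place of code of your own. Each camera call takes 0.05 s, during which the arm holds its last target.

## Working session

There is one attempt and no reset: what is moved stays moved. The work goes in short steps, Python scripts to look and compute and a tool call to move; the robot and the scene stay as the last step left them, time stands still between calls to the robot, and variables do not carry over. Pictures are saved under pics/ and viewed, and the job is handed in when it is done.

Besides the shell and the picture viewer there is one more tool, called after ">>>" by a JSON object that holds its "fn" and its "kwargs", one argument or row to a line. apply_moves: Moves the arm, as the interface text tells. Its arguments: {"type":"object","properties":{"steps":{"type":"array"},"grip":{"type":"number"}},"required":["steps"]}

```bash
mkdir -p pics
cat > h.py <<'E'
import numpy as np, cv2
from rig import read_state, imaging, job, spotter
def save(im,n,s=1.5):
    cv2.imwrite('pics/'+n, cv2.resize(im[:,:,::-1],None,fx=s,fy=s,interpolation=cv2.INTER_CUBIC))
def cam(n):
    p=imaging.camera_params(n); f=192/np.tan(np.radians(p['fov_y'])/2)
    return f,p['cx'],p['cy'],np.array(p['R']),np.array(p['t'])
def ray(n,u,v):
    f,cx,cy,R,t=cam(n); d=R.T@np.array([(u-cx)/f,(v-cy)/f,1]); return -R.T@t,d/np.linalg.norm(d)
def atz(n,u,v,z):
    o,d=ray(n,u,v); return o+d*(z-o[2])/d[2]
def proj(n,X):
    f,cx,cy,R,t=cam(n); c=R@np.array(X)+t; return np.array([f*c[0]/c[2]+cx,f*c[1]/c[2]+cy])
def tri(a,b):
    A=0;B=0;
    for o,d in (a,b):
        P=np.eye(3)-np.outer(d,d);A=A+P;B=B+P@o
    X=np.linalg.solve(A,B); return X,[np.linalg.norm((np.eye(3)-np.outer(d,d))@(X-o)) for o,d in (a,b)]
E
python3 - <<'E'
from h import *
for n in ('scene','top'):
    im=imaging.capture(n); save(im,n+'0.png'); 
    p=imaging.camera_params(n); print(n,p)
    for k in ('plug_grip','cock','spare_grip','rack'):
        r=spotter.cut_out(k,n)
        for q in r[:2]:
            m=q['mask']; ys,xs=np.nonzero(m); print(n,k,round(q['score'],2),q['rect'],xs.mean().round(1),ys.mean().round(1),m.sum())
s=read_state();print(s)
E
```

```text
scene {'fov_y': 48.65914639701995, 'cx': 266.46582287037705, 'cy': 192.23856039074082, 'R': array([[ 0.43975573,  0.89811581,  0.00169878],
       [ 0.62751176, -0.30590216, -0.71599781],
       [-0.64252929,  0.31593015, -0.69810046]]), 't': array([-0.23984675, -0.26866203,  1.58882841])}
scene plug_grip 0.74 [318.8, 156.1, 28.2, 21.6] 332.1 166.6 264
scene plug_grip 0.43 [176.7, 201.7, 35.4, 68.8] 194.1 236.9 1778
scene cock 0.77 [175.0, 199.7, 37.8, 72.5] 194.2 237.2 1811
scene spare_grip 0.54 [301.5, 168.3, 8.5, 22.1] 302.6 181.0 183
scene rack 0.97 [279.4, 166.9, 73.9, 47.2] 314.6 189.6 1835
scene rack 0.64 [389.6, 166.5, 22.9, 15.1] 399.4 172.3 153
top {'fov_y': 57.869336673270716, 'cx': 255.04278362468145, 'cy': 188.63535342642757, 'R': array([[-0.01072041, -0.99990236,  0.00896308],
       [-0.99292557,  0.00958472, -0.11835092],
       [ 0.11825346, -0.01016845, -0.99293138]]), 't': array([-1.19737494e-03,  5.83763483e-01,  1.19849354e+00])}
top plug_grip 0.53 [181.4, 200.1, 9.1, 18.0] 184.6 208.2 146
top cock 0.81 [297.5, 174.9, 32.8, 57.3] 313.0 204.7 1275
top spare_grip 0
[... 242 characters left out ...]
  8.20891709e+01,  1.60701533e-03,
        6.76887999e+01, -1.02284385e+01]), 'qvel': array([ 0.03328772, -0.06385161, -0.00326962, -0.01499901,  0.11446377,
        0.13762309]), 'tau': array([-1.12889436e-03, -4.39605010e+01, -1.76788527e+01,  6.32822583e-02,
        5.15199476e-02, -3.50822279e-05]), 'position': array([0.19819734, 0.59270509, 0.23051908]), 'tcp_rot': array([[ 3.17190738e-01, -5.16354864e-05, -9.48361763e-01],
       [ 9.48361763e-01, -4.02353664e-05,  3.17190740e-01],
       [-5.45359812e-05, -9.99999998e-01,  3.62068354e-05]]), 'force': array([-0.52792259,  0.45112998,  0.9458462 ]), 'moment': array([ 0.02358325, -0.01966815, -0.03865196]), 'opening': 1.0033536016520803}
```

View pics/scene0.png

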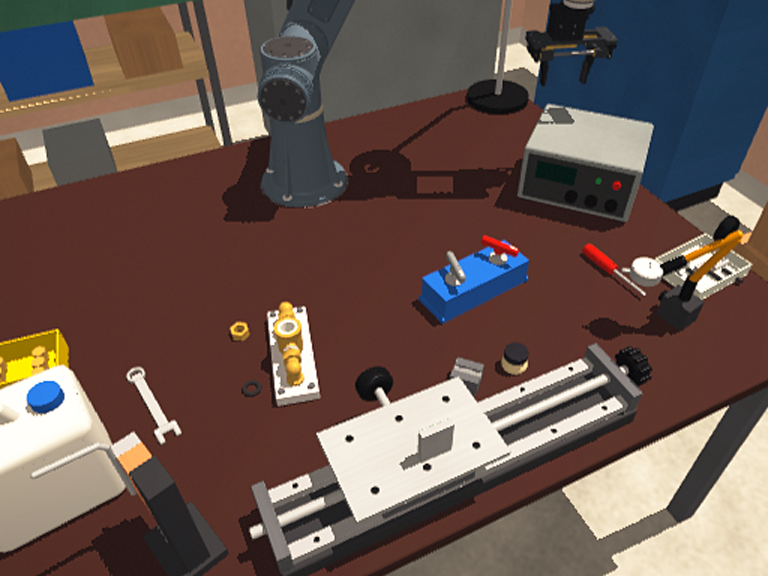

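View pics/top0.png

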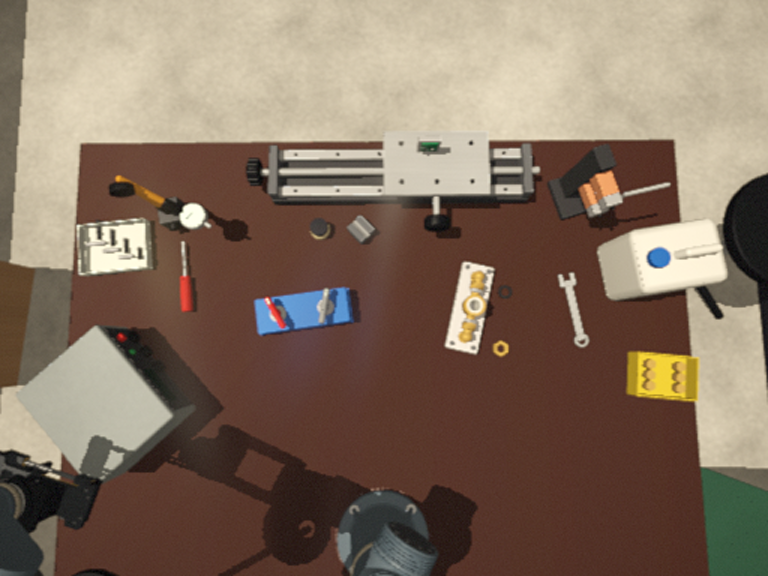

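Run:
```python
from h import *
T=imaging.capture('top');S=imaging.capture('scene')
a=cv2.resize(T[180:235,160:245],None,fx=8,fy=8,interpolation=cv2.INTER_CUBIC)
b=cv2.resize(T[170:240,290:345],None,fx=8,fy=8,interpolation=cv2.INTER_CUBIC)
c=cv2.resize(S[145:215,275:360],None,fx=8,fy=8,interpolation=cv2.INTER_CUBIC)
d=cv2.resize(S[195:275,170:225],None,fx=7,fy=7,interpolation=cv2.INTER_CUBIC)
for n,i in zip('abcd',(a,b,c,d)): save(i,n+'0.png',1)
np.save('T0.npy',T);np.save('S0.npy',S)
```

```text
(no output)
```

View pics/a0.png

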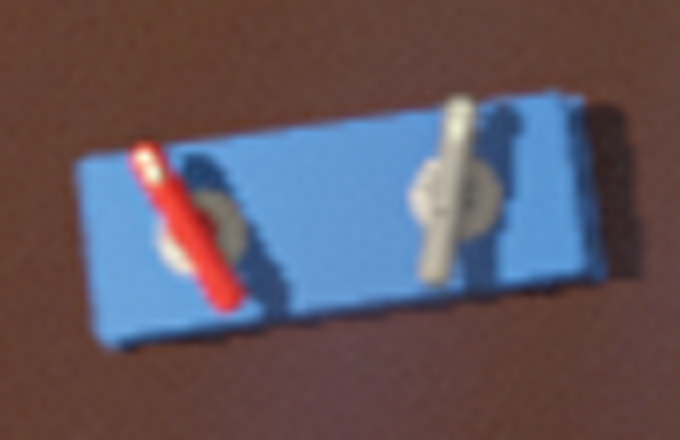

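View pics/b0.png

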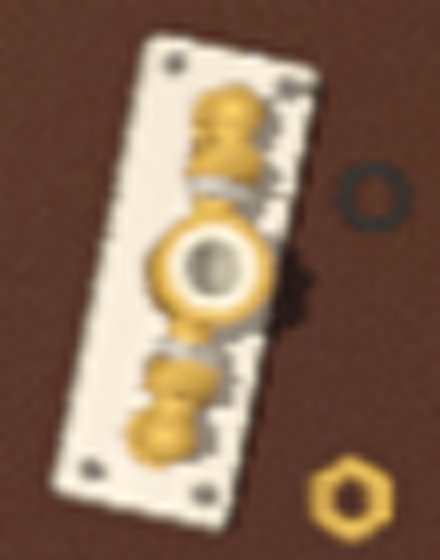

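View pics/c0.png

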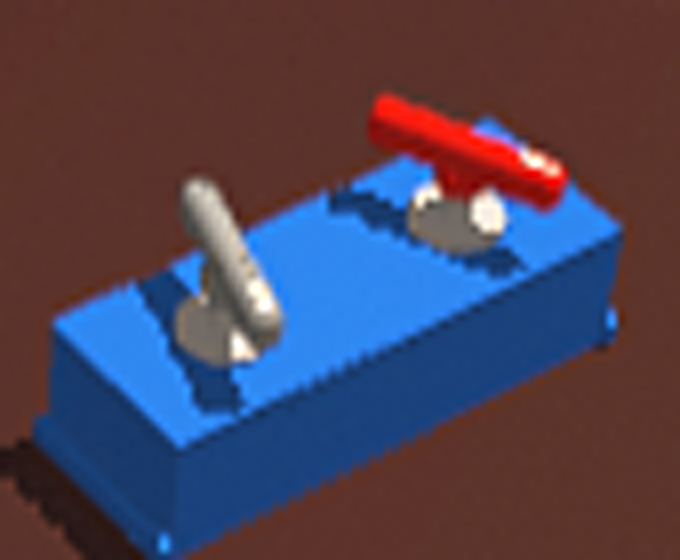

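View pics/d0.png

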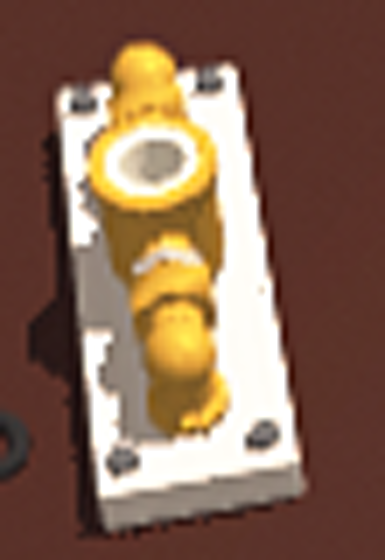

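```bash
cat > m.py <<'E'
from h import *
def redmask(im,roi):
    x0,y0,x1,y1=roi; hsv=cv2.cvtColor(im,cv2.COLOR_RGB2HSV).astype(int); r=im.astype(int)
    m=((r[:,:,0]>150)&(r[:,:,0]-r[:,:,1]>70)&(r[:,:,0]-r[:,:,2]>70))
    k=np.zeros_like(m);k[y0:y1,x0:x1]=1; return m&k
E
python3 - <<'E'
from m import *
T=np.load('T0.npy');S=np.load('S0.npy')
for n,im,roi in (('top',T,(165,185,200,235)),('scene',S,(310,145,360,185))):
    m=redmask(im,roi); ys,xs=np.nonzero(m); r=cv2.minAreaRect(np.c_[xs,ys].astype(np.float32)); print(n,m.sum(),xs.mean(),ys.mean(),r)
c=lambda p,o,s:(np.array(p)+.5)/s-.5+np.array(o)
# handle ends/centre by eye
ht=c((188,227),(160,180),8); hs=c((468,152),(275,145),8)
mt=c((211,268),(290,170),8); ms=c((153,168),(170,195),7)
print(ht,hs,mt,ms)
print('handle',tri(ray('top',*ht),ray('scene',*hs)))
print('mouth',tri(ray('top',*mt),ray('scene',*ms)))
print('mouth at .085',atz('top',*mt,.085),atz('scene',*ms,.085))
print('handle at .093',atz('top',*ht,.093),atz('scene',*hs,.093))
# directions
e=[atz('top',*c(p,(160,180),8),.093) for p in((146,152),(229,302))]; d=e[0]-e[1];print('red',d,np.degrees(np.arctan2(d[1],d[0])),np.linalg.norm(d))
e=[atz('scene',*c(p,(275,145),8),.093) for p in((375,118),(560,188))]; d=e[0]-e[1];print('red',d,np.degrees(np.arctan2(d[1],d[0])),np.linalg.norm(d))
e=[atz('top',*c(p,(290,170),8),.024) for p in((150,37),(55,490),(320,72),(222,530))]
print([x.round(4) for x in e])
for a,b in((0,1),(2,3)):
    d=e[a]-e[b];print('blk',np.degrees(np.arctan2(d[1],d[0])),np.linalg.norm(d))
print(np.mean(e,0))
e=[atz('top',*c(p,(290,170),8),.024) for p in((175,63),(92,469),(289,88),(204,494))]
for a,b in((0,1),(2,3)):
    d=e[a]-e[b];print('bolt',np.degrees(np.arctan2(d[1],d[0])))
print(np.mean(e,0))
e=[atz('scene',*c(p,(170,195),7),.024) for p in((83,101),(122,461),(208,80),(262,434))]
for a,b in((0,1),(2,3)):
    d=e[a]-e[b];print('bolt s',np.degrees(np.arctan2(d[1],d[0])))
print(np.mean(e,0))
E
```

```text
top 79 183.43037974683546 208.8987341772152 ((182.7153778076172, 207.87693786621094), (22.822391510009766, 4.093145847320557), 60.2551155090332)
scene 92 332.82608695652175 162.29347826086956 ((332.77587890625, 163.8103485107422), (25.068870544433594, 7.2421183586120605), 21.80141258239746)
[183.0625 207.9375] [333.0625 163.5625] [315.9375 203.0625] [191.42857143 218.57142857]
handle (array([0.51412897, 0.23580534, 0.0940422 ]), [np.float64(0.0005656133692099858), np.float64(0.0005656133692099894)])
mouth (array([ 0.52693246, -0.21326968,  0.0801139 ]), [np.float64(0.0003866519934112152), np.float64(0.0003866519934113051)])
mouth at .085 [ 0.52643405 -0.21273064  0.085     ] [ 0.53160012 -0.21383145  0.085     ]
handle at .093 [0.51392981 0.23549912 0.093     ] [0.51329265 0.23714439 0.093     ]
red [0.06326214 0.03558958 0.        ] 29.360934476514807 0.07258592134514515
red [-6.44207208e-02 -4.03933678e-02 -1.11022302e-16] -147.9112818758723 0.07603718451693488
[array([ 0.6356, -0.1998,  0.024 ]), array([ 0.4335, -0.1519,  0.024 ]), array([ 0.6189, -0.276 ,  0.024 ]), array([ 0.4152, -0.2253,  0.024 ])]
blk -13.327858619882816 0.20770399678790363
blk -13.97590454646302 0.20998475800686614
[ 0.52578483 -0.21325675  0.024     ]
bolt -13.114712521348316
bolt -13.662424934362347
[ 0.527236   -0.21471627  0.024     ]
bolt s 166.43085948243893
bolt s 166.4993214086932
[ 0.52407855 -0.21298422  0.024     ]
```

>>> {"fn": "apply_moves", "kwargs": {
  "steps": [
    {"z": 30},
    {"z": 30, "spin": 0.05},
    {"x": 15, "y": -17, "spin": 0.07},
    {"x": 30, "y": -34, "spin": 0.08},
    {"x": 30, "y": -34, "spin": 0.08},
    {"x": 30, "y": -34, "spin": 0.08},
    {"x": 30, "y": -34, "spin": 0.08},
    {"x": 30, "y": -34, "spin": 0.08},
    {"x": 30, "y": -34, "spin": 0.08},
    {"x": 30, "y": -34, "spin": 0.08},
    {"x": 30, "y": -34, "spin": 0.08},
    {"x": 20, "y": -20}
  ],
  "grip": 60
}}

```text
invalid input at $.steps[0]: expected keys x, y, z, spin
```

>>> {"fn": "apply_moves", "kwargs": {
  "steps": [
    {"x": 0, "y": 0, "z": 30, "spin": 0},
    {"x": 0, "y": 0, "z": 30, "spin": 0.05},
    {"x": 15, "y": -17, "z": 0, "spin": 0.07},
    {"x": 30, "y": -34, "z": 0, "spin": 0.08},
    {"x": 30, "y": -34, "z": 0, "spin": 0.08},
    {"x": 30, "y": -34, "z": 0, "spin": 0.08},
    {"x": 30, "y": -34, "z": 0, "spin": 0.08},
    {"x": 30, "y": -34, "z": 0, "spin": 0.08},
    {"x": 30, "y": -34, "z": 0, "spin": 0.08},
    {"x": 30, "y": -34, "z": 0, "spin": 0.08},
    {"x": 30, "y": -34, "z": 0, "spin": 0.08},
    {"x": 20, "y": -20, "z": 0, "spin": 0}
  ],
  "grip": 60
}}

```text
time_s: 1.8
position: [0.4788, 0.2748, 0.2948]
tcp_rot: [[-0.462, 0.005, -0.887], [0.887, 0.006, -0.462], [0.003, -1.0, -0.007]]
force: [0.2, -0.2, -0.3]
opening: 0.687
```

>>> {"fn": "apply_moves", "kwargs": {
  "steps": [
    {"x": 18, "y": -20, "z": -20, "spin": 0.03},
    {"x": 17, "y": -19, "z": -30, "spin": 0.02},
    {"x": 0, "y": 0, "z": -40, "spin": 0},
    {"x": 0, "y": 0, "z": -40, "spin": 0},
    {"x": 0, "y": 0, "z": -20, "spin": 0},
    {"x": 0, "y": 0, "z": 0, "spin": 0}
  ]
}}

```text
time_s: 2.4
position: [0.5225, 0.2292, 0.1434]
tcp_rot: [[-0.499, 0.018, -0.866], [0.866, 0.009, -0.499], [-0.001, -1.0, -0.02]]
force: [0.5, 0.6, 0.9]
opening: 0.689
```

Run:
```python
from h import *
T=imaging.capture('top');S=imaging.capture('scene')
a=cv2.resize(T[165:250,140:240],None,fx=7,fy=7,interpolation=cv2.INTER_CUBIC)
c=cv2.resize(S[120:205,275:375],None,fx=7,fy=7,interpolation=cv2.INTER_CUBIC)
save(a,'a1.png',1);save(c,'c1.png',1)
s=read_state();print(s['position'],s['tcp_rot'][:,0],s['joint_positions'])
```

```text
[0.52434055 0.22991229 0.14618167] [-0.49969983  0.86619346 -0.00299586] [  12.35215591   32.09469583   95.36150896    0.35220444   51.11475545
 -107.84798251]
```

View pics/a1.png

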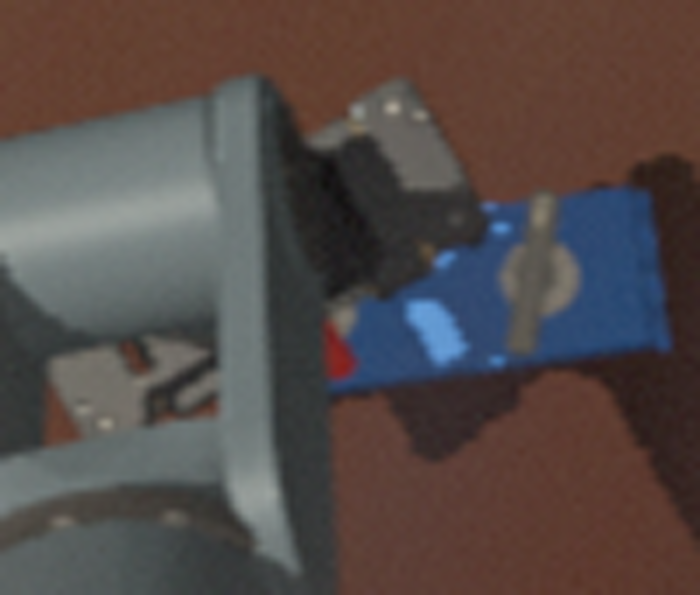

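View pics/c1.png

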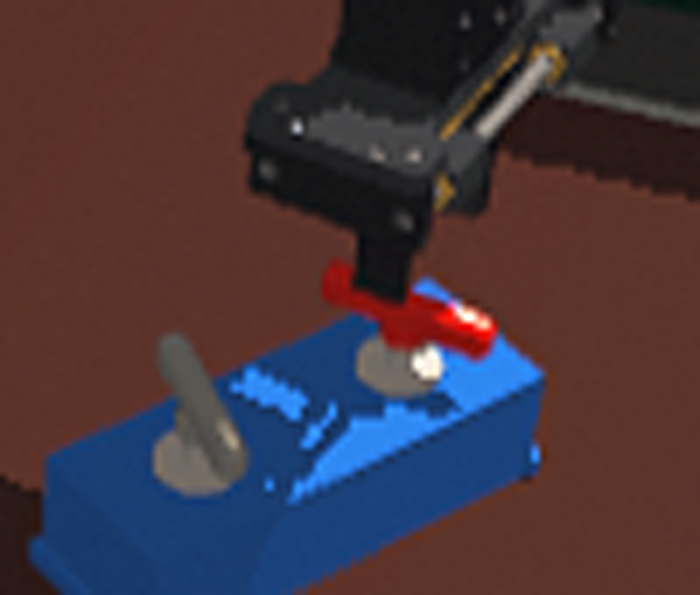

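>>> {"fn": "apply_moves", "kwargs": {
  "steps": [
    {"x": -5, "y": 3, "z": 0, "spin": 0},
    {"x": -5, "y": 3, "z": 0, "spin": 0},
    {"x": 0, "y": 0, "z": 0, "spin": 0},
    {"x": 0, "y": 0, "z": 0, "spin": 0}
  ]
}}

```text
time_s: 2.9
position: [0.5164, 0.238, 0.1518]
tcp_rot: [[-0.501, 0.034, -0.865], [0.866, 0.013, -0.501], [-0.006, -0.999, -0.035]]
force: [0.7, 0.1, -0.2]
opening: 0.689
```

Run:
```python
from h import *
s=read_state();print(s['position'],s['tcp_rot'],s['qvel'])
```

```text
[0.51636889 0.2380467  0.15176674] [[-0.50086173  0.03369954 -0.86487101]
 [ 0.86550683  0.01262592 -0.50073797]
 [-0.00595485 -0.99935225 -0.03549103]] [ 0.5607047  -1.06988318  0.14283885  0.17393522  0.27999848  0.15918215]
```

>>> {"fn": "apply_moves", "kwargs": {
  "steps": [
    {"x": 0, "y": 0, "z": 0, "spin": 0},
    {"x": 0, "y": 0, "z": 0, "spin": 0},
    {"x": 0, "y": 0, "z": 0, "spin": 0}
  ]
}}

```text
time_s: 3.2
position: [0.5169, 0.2385, 0.1532]
tcp_rot: [[-0.501, 0.036, -0.864], [0.865, 0.013, -0.501], [-0.007, -0.999, -0.038]]
force: [-0.2, -0.2, 0.9]
opening: 0.688
```

Run:
```python
from h import *
s=read_state();print(s['position'],s['tcp_rot'],s['qvel'])
```

```text
[0.51693747 0.23850664 0.15315283] [[-0.50141449  0.03639086 -0.86444156]
 [ 0.86518044  0.01322991 -0.50128613]
 [-0.00680575 -0.99925006 -0.03811833]] [-0.00638738 -0.21330801 -0.16280418 -0.04990676 -0.06008364  0.09713879]
```

>>> {"fn": "apply_moves", "kwargs": {
  "steps": [
    {"x": -1.5, "y": -1.5, "z": -20, "spin": 0},
    {"x": -1.5, "y": -1, "z": -20, "spin": 0},
    {"x": 0, "y": 0, "z": -10, "spin": 0},
    {"x": 0, "y": 0, "z": 0, "spin": 0},
    {"x": 0, "y": 0, "z": 0, "spin": 0}
  ]
}}

```text
time_s: 3.7
position: [0.5157, 0.236, 0.1026]
tcp_rot: [[-0.501, 0.04, -0.865], [0.865, 0.014, -0.501], [-0.008, -0.999, -0.041]]
force: [0.6, 1.3, 1.1]
opening: 0.689
```

Run:
```python
from h import *
s=read_state();print(s['position'],s['tcp_rot'],s['qvel'],s['joint_positions'])
T=imaging.capture('top');S=imaging.capture('scene')
a=cv2.resize(T[165:250,140:240],None,fx=7,fy=7,interpolation=cv2.INTER_CUBIC)
c=cv2.resize(S[120:205,275:375],None,fx=7,fy=7,interpolation=cv2.INTER_CUBIC)
save(a,'a2.png',1);save(c,'c2.png',1)
```

```text
[0.51570009 0.23596467 0.1026471 ] [[-0.50087175  0.03977192 -0.86460724]
 [ 0.86548567  0.01392346 -0.50074015]
 [-0.00787707 -0.99911177 -0.04139589]] [-9.16342055e-02  5.35433478e-01  2.27743715e-02 -7.22363969e-02
 -1.67327778e-04  1.00192927e-02] [  13.16193243   35.36707252   98.5401369     0.37336955   43.69211815
 -107.17069911]
```

View pics/c2.png

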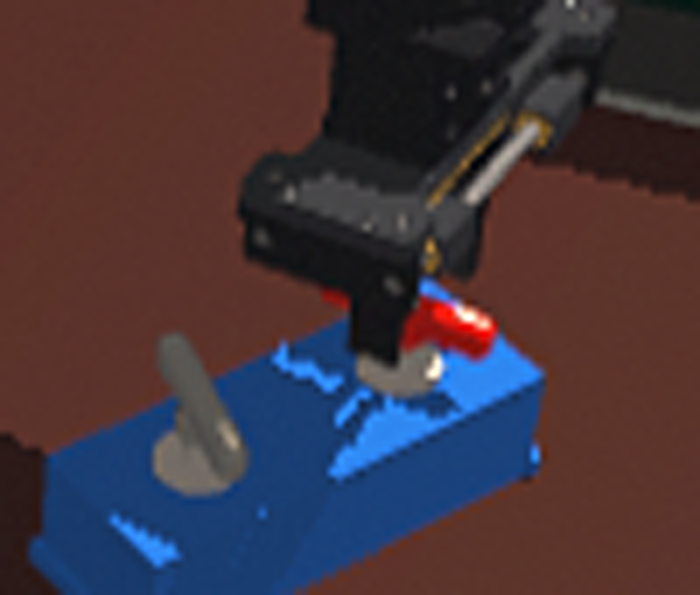

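>>> {"fn": "apply_moves", "kwargs": {
  "steps": [
    {"x": -1, "y": 0, "z": -12, "spin": 0},
    {"x": -0.5, "y": 0, "z": -8, "spin": 0},
    {"x": 0, "y": 0, "z": 0, "spin": 0}
  ]
}}

```text
time_s: 4.1
position: [0.5155, 0.2364, 0.0832]
tcp_rot: [[-0.501, 0.044, -0.864], [0.865, 0.015, -0.501], [-0.009, -0.999, -0.046]]
force: [-0.5, 1.2, 0.5]
opening: 0.686
```

>>> {"fn": "apply_moves", "kwargs": {
  "steps": [
    {"x": 0, "y": 0, "z": 0, "spin": 0},
    {"x": 0, "y": 0, "z": 0, "spin": 0},
    {"x": 0, "y": 0, "z": 0, "spin": 0},
    {"x": 0, "y": 0, "z": 0, "spin": 0},
    {"x": 0, "y": 0, "z": 0, "spin": 0},
    {"x": 0, "y": 0, "z": 0, "spin": 0}
  ],
  "grip": 0
}}

```text
time_s: 4.7
position: [0.5158, 0.2366, 0.0834]
tcp_rot: [[-0.501, 0.045, -0.864], [0.865, 0.015, -0.501], [-0.009, -0.999, -0.046]]
force: [0.6, -1.2, -0.0]
opening: 0.228
```

Run:
```python
from h import *
s=read_state();print(s['position'],s['tcp_rot'],s['force'],s['moment'],s['opening']*87)
```

```text
[0.51579055 0.23655766 0.08338495] [[-0.50101565  0.04488011 -0.86427374]
 [ 0.86538769  0.01518805 -0.50087271]
 [-0.00935259 -0.99887692 -0.04644814]] [ 0.57827634 -1.2394538  -0.01653967] [ 0.03256107  0.11313807 -0.00179269] 19.859263529175582
```

>>> {"fn": "apply_moves", "kwargs": {
  "steps": [
    {"x": 0, "y": 0, "z": 0, "spin": 0},
    {"x": 0, "y": 0, "z": 0, "spin": 0},
    {"x": 0, "y": 0, "z": 0, "spin": 0},
    {"x": 0, "y": 0, "z": 0, "spin": 0},
    {"x": 0, "y": 0, "z": 0, "spin": 0},
    {"x": 0, "y": 0, "z": 0, "spin": 0}
  ],
  "grip": 0
}}

```text
time_s: 5.3
position: [0.5158, 0.2367, 0.0834]
tcp_rot: [[-0.501, 0.045, -0.864], [0.865, 0.015, -0.501], [-0.009, -0.999, -0.047]]
force: [0.7, -0.0, -0.3]
opening: 0.155
```

Run:
```python
from h import *
s=read_state();print(s['position'],s['tcp_rot'],s['force'],s['moment'],s['opening']*87)
```

```text
[0.51577774 0.23673735 0.08344954] [[-0.50090136  0.04499393 -0.86433407]
 [ 0.86545605  0.01548503 -0.50074548]
 [-0.00914627 -0.99886724 -0.04669674]] [ 0.66882188 -0.01811164 -0.32417745] [0.11867782 0.10666331 0.00017579] 13.515698469448491
```

>>> {"fn": "apply_moves", "kwargs": {
  "steps": [
    {"x": 0, "y": 0, "z": 10, "spin": 0},
    {"x": 0, "y": 0, "z": 15, "spin": 0},
    {"x": 0, "y": 0, "z": 20, "spin": 0},
    {"x": 0, "y": 0, "z": 20, "spin": 0},
    {"x": 0, "y": 0, "z": 20, "spin": 0},
    {"x": 0, "y": 0, "z": 20, "spin": 0},
    {"x": 0, "y": 0, "z": 15, "spin": 0},
    {"x": 0, "y": 0, "z": 0, "spin": 0},
    {"x": 0, "y": 0, "z": 0, "spin": 0}
  ]
}}

```text
time_s: 6.2
position: [0.5093, 0.2349, 0.207]
tcp_rot: [[-0.501, 0.033, -0.865], [0.865, 0.012, -0.501], [-0.006, -0.999, -0.034]]
force: [-0.3, -0.5, -3.2]
opening: 0.159
```

Run:
```python
from h import *
s=read_state();print(s['position'],s['tcp_rot'],s['force'],s['moment'],s['opening']*87,s['joint_positions'])
S=imaging.capture('scene'); save(cv2.resize(S[90:205,265:375],None,fx=5,fy=5,interpolation=cv2.INTER_CUBIC),'c3.png',1)
```

```text
[0.5092818  0.23486518 0.20698163] [[-0.50126854  0.03250467 -0.86468104]
 [ 0.86527061  0.01184165 -0.50116518]
 [-0.00605096 -0.99940143 -0.03406118]] [-0.28568897 -0.51778678 -3.15437641] [0.07774105 0.09298787 0.03005235] 13.869761377632257 [  13.21523305   26.23618021   94.31377152    0.27839934   57.48178349
 -107.02086871]
```

View pics/c3.png

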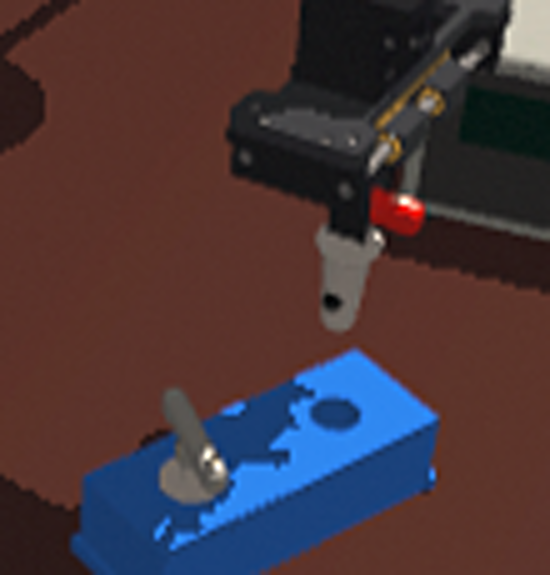

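>>> {"fn": "apply_moves", "kwargs": {
  "steps": [
    {"x": 0, "y": -12, "z": 0, "spin": -0.03},
    {"x": 1, "y": -25, "z": 0, "spin": -0.05},
    {"x": 1, "y": -30, "z": 0, "spin": -0.05},
    {"x": 1, "y": -35, "z": 0, "spin": -0.06},
    {"x": 1, "y": -35, "z": 0, "spin": -0.06},
    {"x": 1, "y": -35, "z": 0, "spin": -0.06},
    {"x": 1, "y": -35, "z": 0, "spin": -0.06},
    {"x": 1, "y": -35, "z": 0, "spin": -0.06},
    {"x": 1, "y": -35, "z": 0, "spin": -0.06},
    {"x": 1, "y": -35, "z": 0, "spin": -0.06},
    {"x": 1, "y": -35, "z": 0, "spin": -0.06},
    {"x": 1, "y": -20, "z": 0, "spin": -0.04}
  ]
}}

```text
time_s: 7.45
position: [0.5082, -0.1507, 0.1947]
tcp_rot: [[0.16, 0.009, -0.987], [0.987, -0.004, 0.16], [-0.002, -1.0, -0.009]]
force: [1.1, -0.0, -3.4]
opening: 0.159
```

>>> {"fn": "apply_moves", "kwargs": {
  "steps": [
    {"x": 0, "y": -10, "z": 0, "spin": -0.03},
    {"x": 0, "y": 0, "z": 0, "spin": 0},
    {"x": 0, "y": 0, "z": 0, "spin": 0}
  ]
}}

```text
time_s: 7.75
position: [0.5059, -0.1642, 0.1923]
tcp_rot: [[0.199, 0.004, -0.98], [0.98, -0.002, 0.199], [-0.001, -1.0, -0.004]]
force: [-0.7, -0.4, -3.4]
opening: 0.158
```

Run:
```python
from h import *
s=read_state();R=s['tcp_rot'];print(s['position'],R,np.degrees(np.arctan2(R[1,0],R[0,0])),s['force'],s['moment'],s['joint_positions'])
```

```text
[ 0.50592067 -0.16416151  0.1922993 ] [[ 0.19852463  0.00397531 -0.98008784]
 [ 0.98009532 -0.00189094  0.19851848]
 [-0.00106411 -0.99999031 -0.00427158]] 78.54929654138058 [-0.6515987  -0.37441252 -3.4036592 ] [-0.00159562 -0.01089229  0.03809309] [-3.00344332e+01  2.59535497e+01  9.79394639e+01  2.44163098e-02
  5.58555756e+01 -1.08597520e+02]
```

>>> {"fn": "apply_moves", "kwargs": {
  "steps": [
    {"x": 8, "y": -16, "z": 0, "spin": -0.02},
    {"x": 8, "y": -16, "z": 0, "spin": -0.015},
    {"x": 6, "y": -13, "z": 0, "spin": 0},
    {"x": 0, "y": 0, "z": 0, "spin": 0},
    {"x": 0, "y": 0, "z": 0, "spin": 0},
    {"x": 0, "y": 0, "z": 0, "spin": 0}
  ]
}}

```text
time_s: 8.35
position: [0.5304, -0.2101, 0.1919]
tcp_rot: [[0.231, 0.003, -0.973], [0.973, -0.001, 0.231], [-0.0, -1.0, -0.004]]
force: [-0.1, -0.2, -3.3]
opening: 0.159
```

Run:
```python
from h import *
s=read_state();R=s['tcp_rot'];print(s['position'],R,np.degrees(np.arctan2(R[1,0],R[0,0])),s['force'],s['moment'],s['joint_positions'])
S=imaging.capture('scene'); save(cv2.resize(S[140:270,150:250],None,fx=6,fy=6,interpolation=cv2.INTER_CUBIC)[:780],'d4.png',.75)
T=imaging.capture('top'); save(cv2.resize(T[150:240,270:370],None,fx=6,fy=6,interpolation=cv2.INTER_CUBIC),'b4.png',1)
np.save('S4.npy',S)
c=s['position']-.011*R[:,1]; print('handle ctr',c, proj('scene',c),proj('scene',c-[0,0,.09]),proj('scene',[.527,-.213,.085]),proj('top',c-[0,0,.09]))
```

```text
[ 0.53041417 -0.21009494  0.19185911] [[ 2.30824270e-01  3.37759094e-03 -9.72989593e-01]
 [ 9.72995424e-01 -1.05522367e-03  2.30821991e-01]
 [-2.47099389e-04 -9.99993739e-01 -3.52995177e-03]] 76.65439475555549 [-0.07119994 -0.21935928 -3.30761189] [ 0.02796849 -0.03068515  0.00298118] [-3.28563628e+01  2.87258053e+01  9.24756948e+01  6.35019728e-02
  5.86031489e+01 -1.09543772e+02]
handle ctr [ 0.53037702 -0.21008333  0.20285904] [186.87117062 185.36866214] [191.34663439 210.5715004 ] [191.16118448 217.30889813] [316.64142496 201.23557261]
```

View pics/d4.png

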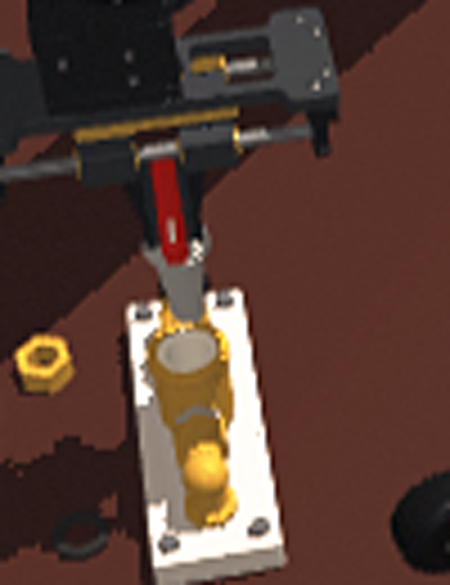

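View pics/b4.png

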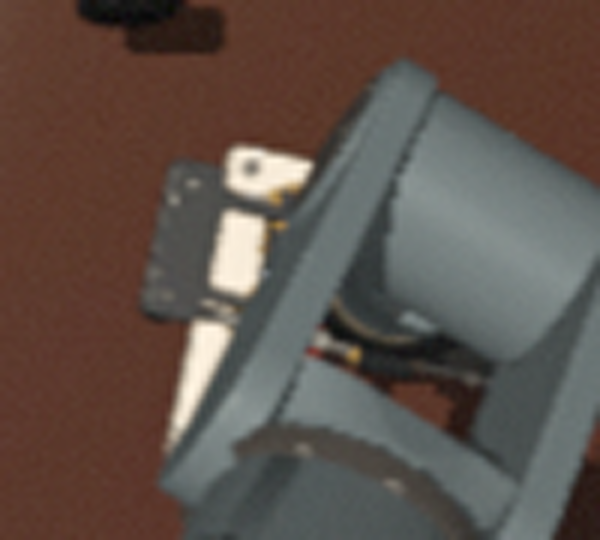

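Run:
```python
from h import *
S=np.load('S4.npy')
x0,y0,k=170,180,12
save(cv2.resize(S[y0:y0+50,x0:x0+50],None,fx=k,fy=k,interpolation=cv2.INTER_CUBIC),'d5.png',1)
im=cv2.imread('pics/d5.png')
def dot(X,col): 
    p=(proj('scene',X)-[x0,y0]+.5)*k; cv2.circle(im,tuple(int(v) for v in p),4,col,-1)
def ring(c,r,col):
    for a in np.arange(0,6.28,.1): 
        p=(proj('scene',c+r*np.array([np.cos(a),np.sin(a),0]))-[x0,y0]+.5)*k; cv2.circle(im,tuple(int(v) for v in p),1,col,-1)
c=np.array([.5304,-.2101,.2029])
ring(c-[0,0,.09],.0085,(0,255,0))
ring(c-[.0041,-.001,.09],.0085,(255,0,255))
ring(np.array([.527,-.213,.085]),.024,(255,0,0))
ring(np.array([.527,-.213,.085]),.0175,(255,255,0))
cv2.imwrite('pics/d5b.png',im)
```

```text
(no output)
```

View pics/d5b.png

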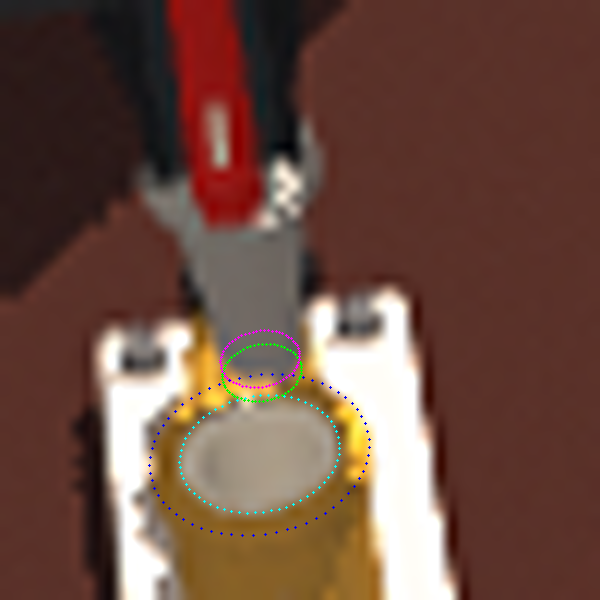

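View pics/d5.png

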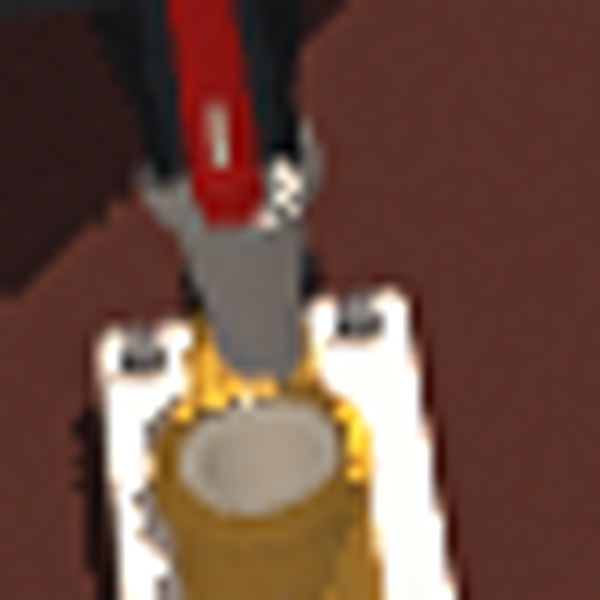

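>>> {"fn": "apply_moves", "kwargs": {
  "steps": [
    {"x": 1, "y": -2, "z": -4, "spin": 0},
    {"x": 1, "y": -1.5, "z": -8, "spin": 0},
    {"x": 0, "y": 0, "z": -8, "spin": 0},
    {"x": 0, "y": 0, "z": 0, "spin": 0},
    {"x": 0, "y": 0, "z": 0, "spin": 0}
  ]
}}

```text
time_s: 8.95
position: [0.5312, -0.2119, 0.1696]
tcp_rot: [[0.229, 0.001, -0.973], [0.973, 0.001, 0.229], [0.001, -1.0, -0.001]]
force: [0.3, 0.3, -3.2]
opening: 0.157
```

```bash
cat > v.py <<'E'
import sys
from h import *
def look(tag,tilt=(0,0),x0=165,y0=165,k=9,n=64,m=[.527,-.213]):
    S=imaging.capture('scene'); np.save('S_%s.npy'%tag,S)
    im=cv2.resize(S[y0:y0+n,x0:x0+n,::-1],None,fx=k,fy=k,interpolation=cv2.INTER_CUBIC)
    raw=im.copy()
    s=read_state();R=s['tcp_rot'];c=s['position']-.011*R[:,1]
    def ring(c,r,col):
        for a in np.arange(0,6.28,.1):
            p=(proj('scene',c+r*np.array([np.cos(a),np.sin(a),0]))-[x0,y0]+.5)*k; cv2.circle(im,tuple(int(v) for v in p),1,col,-1)
    ring(c-[0,0,.09],.0085,(0,255,0)); ring(c-[0,0,.031],.019,(0,255,0))
    ring(np.array(m+[.085]),.0175,(255,255,0))
    cv2.imwrite('pics/%s.png'%tag,np.vstack([raw[:n*k//1],])); cv2.imwrite('pics/%sb.png'%tag,im)
    print(s['position'].round(4),R[:,1].round(4),np.degrees(np.arctan2(R[1,0],R[0,0])).round(2),s['force'].round(2),s['moment'].round(3),s['time_s'],'c',c.round(4))
E
python3 -c "
from v import *
look('e1')"
```

```text
[ 0.531  -0.2118  0.1695] [ 7.e-04  9.e-04 -1.e+00] 76.74 [ 0.33 -0.57 -3.86] [-0.006 -0.003 -0.031] 9.0 c [ 0.531  -0.2118  0.1805]
```

View pics/e1b.png

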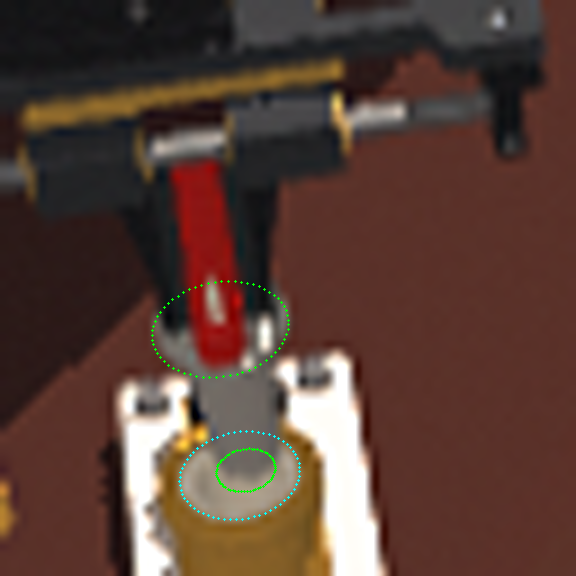

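>>> {"fn": "apply_moves", "kwargs": {
  "steps": [
    {"x": 1.5, "y": -2.5, "z": 0, "spin": 0},
    {"x": 0, "y": 0, "z": -6, "spin": 0},
    {"x": 0, "y": 0, "z": -6, "spin": 0},
    {"x": 0, "y": 0, "z": 0, "spin": 0},
    {"x": 0, "y": 0, "z": 0, "spin": 0}
  ]
}}

```text
time_s: 9.5
position: [0.5331, -0.2148, 0.1569]
tcp_rot: [[0.23, 0.002, -0.973], [0.973, 0.0, 0.23], [0.001, -1.0, -0.002]]
force: [0.2, -0.3, -3.1]
opening: 0.16
```

```bash
python3 -c "
from v import *
look('e2')"
```

```text
[ 0.533  -0.2147  0.1568] [ 1.5e-03  4.0e-04 -1.0e+00] 76.74 [-0.81  0.59 -3.63] [ 0.031  0.041 -0.004] 9.55 c [ 0.5329 -0.2147  0.1678]
```

View pics/e2b.png

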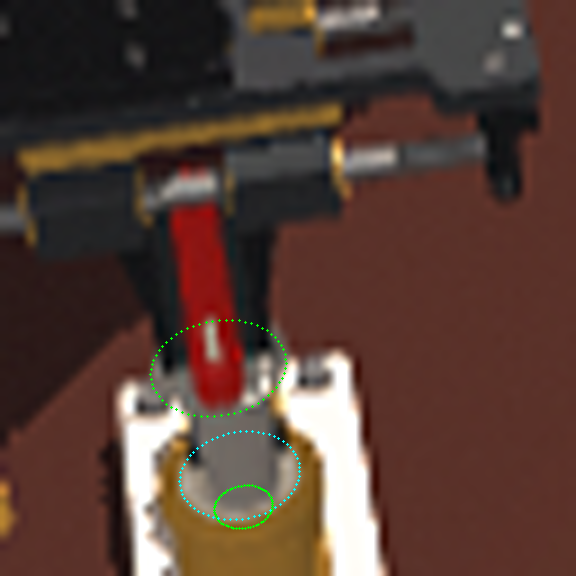

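>>> {"fn": "apply_moves", "kwargs": {
  "steps": [
    {"x": 0, "y": 0, "z": -5, "spin": 0},
    {"x": -0.5, "y": 0, "z": -5, "spin": 0},
    {"x": -0.5, "y": 0.3, "z": -4, "spin": 0},
    {"x": 0, "y": 0, "z": 0, "spin": 0},
    {"x": 0, "y": 0, "z": 0, "spin": 0}
  ]
}}

```text
time_s: 10.05
position: [0.5319, -0.2144, 0.1416]
tcp_rot: [[0.229, 0.002, -0.973], [0.973, 0.0, 0.229], [0.001, -1.0, -0.001]]
force: [0.6, -0.2, -3.1]
opening: 0.159
```

```bash
python3 -c "
from v import *
look('e3')"
```

```text
[ 0.5319 -0.2144  0.1417] [ 1.6e-03  3.0e-04 -1.0e+00] 76.74 [ 0.66  0.42 -4.13] [-0.053 -0.021  0.017] 10.1 c [ 0.5319 -0.2144  0.1527]
```

View pics/e3b.png

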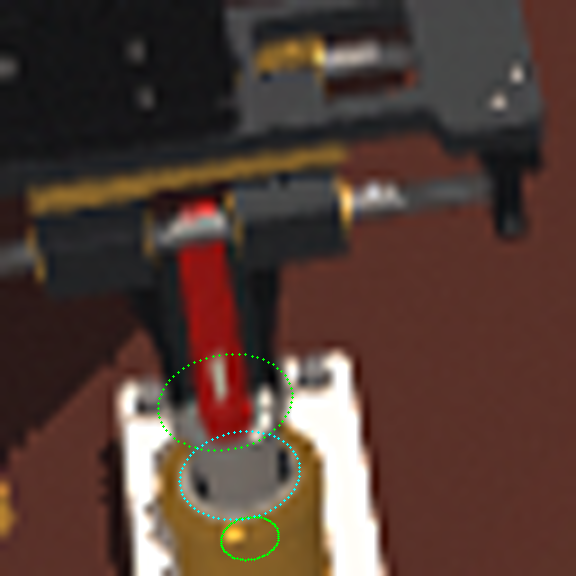

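>>> {"fn": "apply_moves", "kwargs": {
  "steps": [
    {"x": -0.5, "y": 0.2, "z": -4, "spin": 0},
    {"x": -0.5, "y": 0.2, "z": -4, "spin": 0},
    {"x": -0.5, "y": 0, "z": -3, "spin": 0},
    {"x": 0, "y": 0, "z": 0, "spin": 0},
    {"x": 0, "y": 0, "z": 0, "spin": 0}
  ]
}}

```text
time_s: 10.6
position: [0.5316, -0.215, 0.1305]
tcp_rot: [[0.229, 0.005, -0.973], [0.973, -0.002, 0.229], [-0.001, -1.0, -0.005]]
force: [0.3, -0.4, -1.7]
opening: 0.154
```

```bash
python3 -c "
from v import *
s=read_state();print(s['position'],s['force'],s['moment'],s['tcp_rot'][:,1])"
```

```text
[ 0.53156202 -0.21500477  0.13045077] [ 0.31853447 -0.37823042 -1.71717348] [-0.00889593 -0.08209885  0.02852228] [ 0.0047628  -0.00206544 -0.99998652]
```

>>> {"fn": "apply_moves", "kwargs": {
  "steps": [
    {"x": -1, "y": 0.5, "z": -2, "spin": 0},
    {"x": -1, "y": 0.5, "z": -2, "spin": 0},
    {"x": 0, "y": 0, "z": 0, "spin": 0}
  ]
}}

```text
time_s: 10.9
position: [0.531, -0.2148, 0.1278]
tcp_rot: [[0.229, 0.009, -0.973], [0.973, -0.004, 0.229], [-0.002, -1.0, -0.009]]
force: [0.0, 0.4, -5.8]
opening: 0.159
```

```bash
python3 -c "
from v import *
look('e4')"
```

```text
[ 0.5309 -0.2148  0.1278] [ 0.0086 -0.0043 -1.    ] 76.73 [ 0.53 -0.54 -1.51] [-0.123 -0.162 -0.04 ] 10.95 c [ 0.5308 -0.2147  0.1388]
```

View pics/e4b.png

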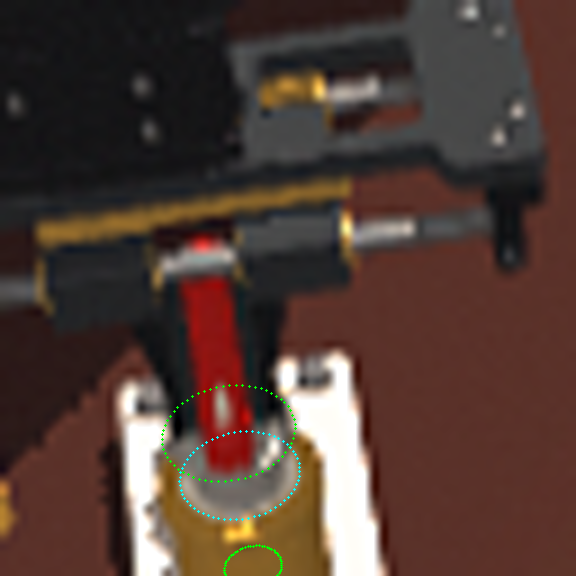

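>>> {"fn": "apply_moves", "kwargs": {
  "steps": [
    {"x": -2, "y": 0.8, "z": 0, "spin": 0},
    {"x": -2, "y": 0.8, "z": 0, "spin": 0},
    {"x": 0, "y": 0, "z": 0, "spin": 0}
  ]
}}

```text
time_s: 11.25
position: [0.5294, -0.2142, 0.1281]
tcp_rot: [[0.23, 0.015, -0.973], [0.973, -0.007, 0.23], [-0.003, -1.0, -0.016]]
force: [3.1, -0.3, -3.2]
opening: 0.159
```

```bash
python3 -c "
from v import *
s=read_state();print(s['position'],s['force'],s['moment'],s['tcp_rot'][:,1])"
```

```text
[ 0.52940466 -0.21419461  0.12808998] [ 3.12197876 -0.28818474 -3.19170423] [-0.0975308  -0.46740859  0.00403139] [ 0.01515959 -0.00698699 -0.99986067]
```

>>> {"fn": "apply_moves", "kwargs": {
  "steps": [
    {"x": -1.5, "y": 0.8, "z": -1, "spin": 0},
    {"x": -1.5, "y": 0.8, "z": -1.5, "spin": 0},
    {"x": -0.5, "y": 0.3, "z": -1.5, "spin": 0}
  ]
}}

```text
time_s: 11.55
position: [0.5291, -0.2141, 0.1259]
tcp_rot: [[0.231, 0.023, -0.973], [0.973, -0.011, 0.231], [-0.006, -1.0, -0.025]]
force: [2.7, 0.3, 5.7]
opening: 0.157
```

```bash
python3 -c "
from v import *
look('e5')"
```

```text
[ 0.529  -0.214   0.1258] [ 0.0229 -0.0113 -0.9997] 76.66 [ 3.63 -1.84  2.94] [-0.177 -0.745  0.058] 11.6 c [ 0.5287 -0.2139  0.1368]
```

View pics/e5b.png

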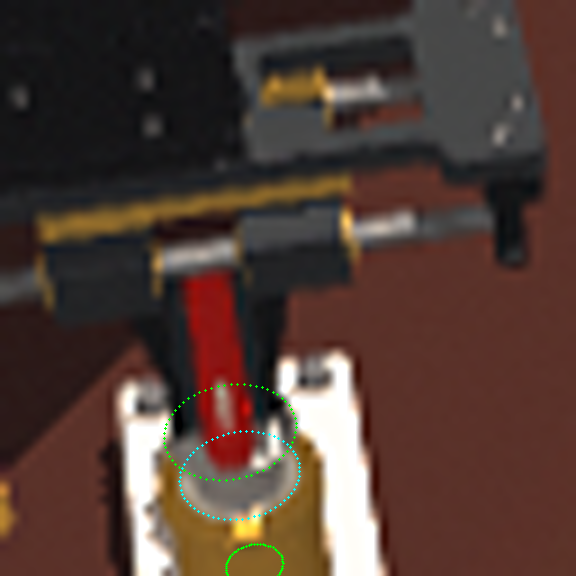

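>>> {"fn": "apply_moves", "kwargs": {
  "steps": [
    {"x": -0.5, "y": 0.3, "z": -2, "spin": 0},
    {"x": -0.5, "y": 0.3, "z": -2, "spin": 0},
    {"x": 0, "y": 0, "z": -2, "spin": 0}
  ]
}}

```text
time_s: 11.9
position: [0.5294, -0.2141, 0.1252]
tcp_rot: [[0.23, 0.027, -0.973], [0.973, -0.014, 0.23], [-0.007, -1.0, -0.029]]
force: [0.4, 1.1, 13.6]
opening: 0.155
```

```bash
python3 -c "
from v import *
s=read_state();print(s['position'],s['force'],s['moment'],s['tcp_rot'],s['tau'])"
```

```text
[ 0.52936766 -0.21414326  0.12523282] [ 0.39774982  1.05986332 13.57408027] [0.29341062 0.02320415 0.00992589] [[ 0.23032842  0.02694882 -0.97273973]
 [ 0.97308413 -0.01407253  0.2300201 ]
 [-0.00749014 -0.99953776 -0.02946478]] [-5.32127582e-01 -3.40374720e+01 -9.93562549e+00 -2.69413702e-01
 -2.16775169e-01 -1.28251238e-02]
```

>>> {"fn": "apply_moves", "kwargs": {
  "steps": [
    {"x": 0, "y": 0, "z": -2, "spin": -0.04},
    {"x": 0, "y": 0, "z": -2, "spin": -0.05},
    {"x": 0, "y": 0, "z": -2, "spin": -0.05}
  ]
}}

```text
time_s: 12.2
position: [0.5291, -0.2144, 0.1246]
tcp_rot: [[0.365, 0.025, -0.931], [0.931, -0.02, 0.364], [-0.01, -0.999, -0.031]]
force: [1.0, -0.1, 11.8]
opening: 0.157
```

```bash
cat > st.py <<'E'
from h import *
s=read_state();R=s['tcp_rot'];print(s['position'].round(4),np.degrees(np.arctan2(R[1,0],R[0,0])).round(2),s['force'].round(2),s['moment'].round(3),R[:,1].round(3),(s['opening']*87).round(2))
E
python3 st.py
```

```text
Traceback (most recent call last):
  File "st.py", line 2, in <module>
    s=read_state();R=s['tcp_rot'];print(s['position'].round(4),np.degrees(np.arctan2(R[1,0],R[0,0])).round(2),s['force'].round(2),s['moment'].round(3),R[:,1].round(3),(s['opening']*87).round(2))
                                                                                                                                                                       ^^^^^^^^^^^^^^^^^^^^^^^
AttributeError: 'float' object has no attribute 'round'
```

>>> {"fn": "apply_moves", "kwargs": {
  "steps": [
    {"x": 0, "y": 0, "z": -2.4, "spin": -0.05},
    {"x": 0, "y": 0, "z": -2.4, "spin": -0.06},
    {"x": 0, "y": 0, "z": -2.4, "spin": -0.06},
    {"x": 0, "y": 0, "z": -2.4, "spin": -0.06}
  ]
}}

```text
time_s: 12.6
position: [0.5289, -0.215, 0.1239]
tcp_rot: [[0.567, 0.02, -0.824], [0.824, -0.031, 0.566], [-0.014, -0.999, -0.034]]
force: [-0.8, 0.7, 14.4]
opening: 0.159
```

```bash
sed -i "s/(s\['opening'\]\*87).round(2)/s['opening']*87/" st.py; python3 st.py
```

```text
[ 0.5289 -0.215   0.1239] 55.47 [-0.85  0.75 14.44] [ 0.246 -0.091  0.537] [ 0.02  -0.031 -0.999] 13.869400958365615
```

>>> {"fn": "apply_moves", "kwargs": {
  "steps": [
    {"x": 0, "y": 0, "z": -2.4, "spin": -0.06},
    {"x": 0, "y": 0, "z": -2.4, "spin": -0.06},
    {"x": 0, "y": 0.3, "z": -2.4, "spin": -0.06},
    {"x": 0, "y": 0.3, "z": -2.4, "spin": -0.06}
  ]
}}

```text
time_s: 13.0
position: [0.5285, -0.2155, 0.1236]
tcp_rot: [[0.744, 0.012, -0.668], [0.668, -0.043, 0.743], [-0.02, -0.999, -0.04]]
force: [0.2, 0.1, 14.4]
opening: 0.16
```

```bash
python3 st.py; python3 -c "
from v import *
look('e6')"
```

```text
[ 0.5285 -0.2155  0.1236] 41.92 [ 0.2   0.13 14.43] [ 0.055 -0.017  0.644] [ 0.012 -0.043 -0.999] 13.907000076688133
[ 0.5285 -0.2154  0.1236] [ 0.0115 -0.043  -0.999 ] 41.82 [-0.58 -0.87 14.65] [-0.009  0.03   0.533] 13.05 c [ 0.5284 -0.2149  0.1346]
```

View pics/e6b.png

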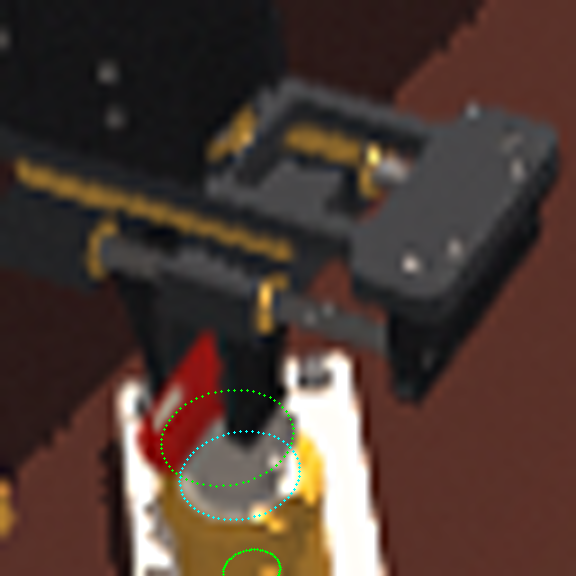

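>>> {"fn": "apply_moves", "kwargs": {
  "steps": [
    {"x": 0, "y": 0, "z": -2.4, "spin": -0.06},
    {"x": 0, "y": 0, "z": -2.4, "spin": -0.06},
    {"x": 0, "y": 0, "z": -2.4, "spin": -0.06},
    {"x": 0, "y": 0, "z": -2.4, "spin": -0.06},
    {"x": 0, "y": 0.2, "z": -2.4, "spin": -0.06},
    {"x": 0, "y": 0.2, "z": -2.4, "spin": -0.06}
  ]
}}

```text
time_s: 13.65
position: [0.5277, -0.2164, 0.1232]
tcp_rot: [[0.93, -0.006, -0.368], [0.367, -0.055, 0.928], [-0.026, -0.998, -0.049]]
force: [0.7, 0.9, 14.4]
opening: 0.161
```

```bash
python3 st.py
```

```text
[ 0.5277 -0.2164  0.1232] 21.57 [ 0.66  0.95 14.35] [0.111 0.015 0.739] [-0.006 -0.055 -0.998] 13.99484157482278
```

>>> {"fn": "apply_moves", "kwargs": {
  "steps": [
    {"x": 0, "y": 0.3, "z": -2.4, "spin": -0.06},
    {"x": 0, "y": 0.3, "z": -2.4, "spin": -0.06},
    {"x": 0, "y": 0.3, "z": -2.4, "spin": -0.06},
    {"x": 0, "y": 0.3, "z": -2.4, "spin": -0.06},
    {"x": 0, "y": 0.3, "z": -2.4, "spin": -0.06},
    {"x": 0, "y": 0.3, "z": -2.4, "spin": -0.06}
  ]
}}

```text
time_s: 14.25
position: [0.5266, -0.2166, 0.123]
tcp_rot: [[0.999, -0.029, -0.024], [0.022, -0.062, 0.998], [-0.03, -0.998, -0.061]]
force: [-0.5, 1.3, 17.7]
opening: 0.163
```

```bash
python3 st.py;  python3 -c "
from v import *
look('e7')"
```

```text
[ 0.5266 -0.2166  0.123 ] 1.26 [-0.48  1.32 17.72] [0.087 0.007 0.022] [-0.029 -0.062 -0.998] 14.154382733863777
[ 0.5266 -0.2165  0.1232] [-0.029  -0.0616 -0.9977] 1.06 [-1.27  1.54 16.06] [ 0.084  0.125 -0.105] 14.3 c [ 0.5269 -0.2158  0.1342]
```

View pics/e7b.png

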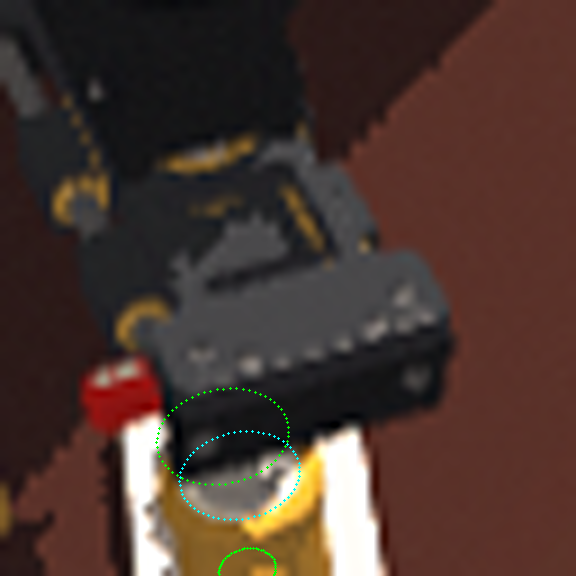

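>>> {"fn": "apply_moves", "kwargs": {
  "steps": [
    {"x": 0, "y": 0.3, "z": -2.2, "spin": -0.06},
    {"x": 0, "y": 0.3, "z": -2.2, "spin": -0.06},
    {"x": 0, "y": 0.3, "z": -2.2, "spin": -0.06}
  ]
}}

```text
time_s: 14.6
position: [0.5259, -0.2164, 0.1234]
tcp_rot: [[0.986, -0.04, 0.164], [-0.166, -0.059, 0.984], [-0.03, -0.997, -0.065]]
force: [-0.9, 0.3, 13.2]
opening: 0.154
```

```bash
python3 st.py;  python3 -c "
from v import *
look('e8')"
```

```text
[ 0.5259 -0.2164  0.1234] -9.56 [-0.89  0.32 13.18] [ 0.081 -0.084 -0.022] [-0.04  -0.059 -0.997] 13.428615110504557
[ 0.526  -0.2164  0.1234] [-0.04   -0.0591 -0.9974] -9.68 [-0.68  0.37 13.04] [ 0.032  0.003 -0.046] 14.65 c [ 0.5264 -0.2158  0.1343]
```

View pics/e8.png

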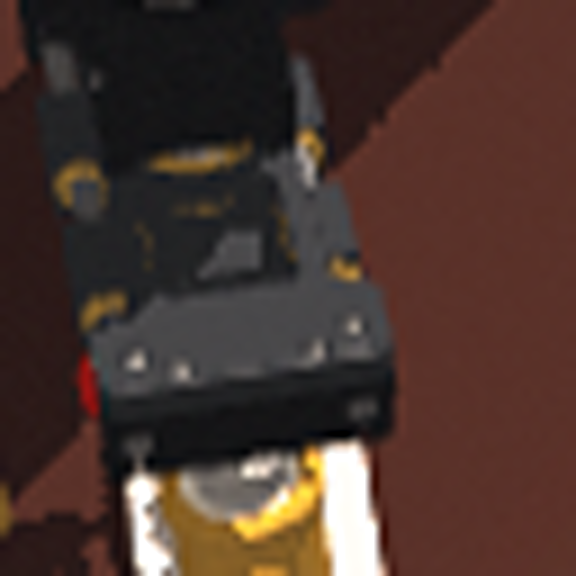

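```bash
python3 -c "
from v import *
c=np.array([.5267,-.2158,.1345])
for a in range(-110,-60,5):
    r=np.radians(a);e=c+.04*np.array([np.cos(r),np.sin(r),0]); print(a,((proj('scene',e)-165+.5)*9).round(0),((proj('scene',c*2-e)-165+.5)*9).round(0))
"
```

```text
-110 [ 67. 371.] [350. 350.]
-105 [ 67. 380.] [350. 341.]
-100 [ 68. 389.] [348. 333.]
-95 [ 70. 397.] [346. 325.]
-90 [ 73. 405.] [342. 317.]
-85 [ 77. 413.] [337. 309.]
-80 [ 83. 421.] [332. 302.]
-75 [ 89. 428.] [325. 295.]
-70 [ 96. 435.] [318. 289.]
-65 [104. 441.] [310. 284.]
```

View pics/e7.png

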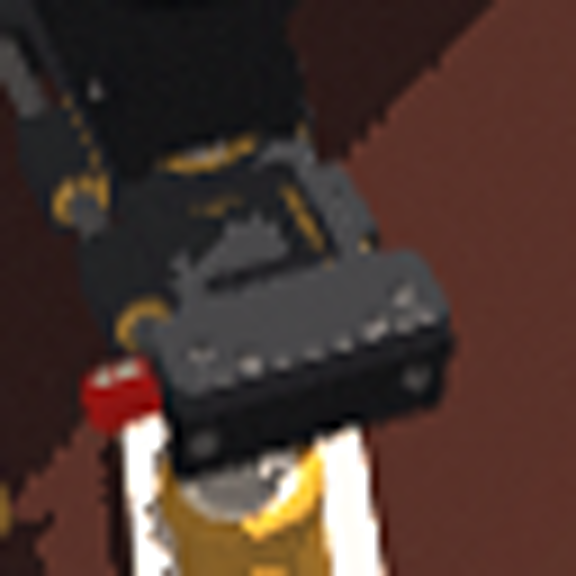

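>>> {"fn": "apply_moves", "kwargs": {
  "steps": [
    {"x": 0, "y": 0.2, "z": -2.4, "spin": -0.05},
    {"x": 0, "y": 0.2, "z": -2.4, "spin": -0.05}
  ]
}}

```text
time_s: 14.85
position: [0.5257, -0.2164, 0.1233]
tcp_rot: [[0.963, -0.046, 0.266], [-0.269, -0.057, 0.962], [-0.029, -0.997, -0.067]]
force: [-0.9, 1.7, 14.1]
opening: 0.159
```

```bash
python3 st.py;  python3 -c "
from v import *
s=read_state();print(s['tau'],s['joint_positions'])
look('e9')"
```

```text
[ 0.5257 -0.2164  0.1233] -15.59 [-0.89  1.72 14.1 ] [0.117 0.03  0.038] [-0.046 -0.057 -0.997] 13.82588326095339
[ -0.42926847 -34.09662724  -9.76303786  -0.23673188  -0.13247221
  -0.3135188 ] [-31.43284479  34.72508672  94.86250473  -5.34580176  51.05718588
 -12.51479931]
[ 0.5256 -0.2164  0.1232] [-0.0457 -0.0569 -0.9973] -15.7 [-1.2   1.45 14.25] [ 0.061  0.002 -0.057] 14.9 c [ 0.5261 -0.2158  0.1342]
```

View pics/e9.png

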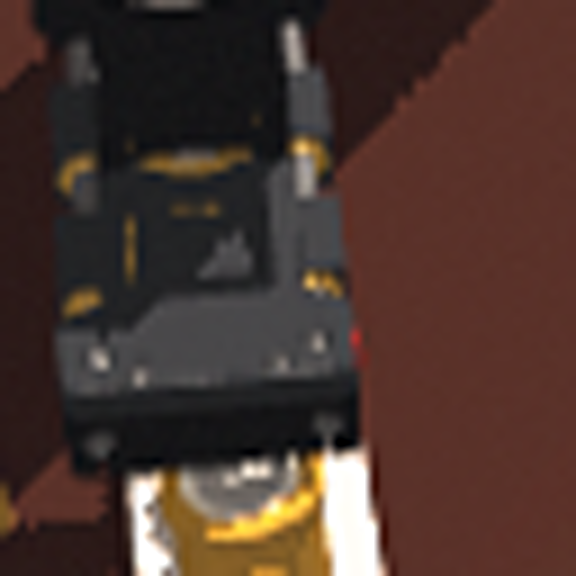

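>>> {"fn": "apply_moves", "kwargs": {
  "steps": [
    {"x": 0, "y": 0, "z": -2.4, "spin": 0.06},
    {"x": 0, "y": 0, "z": -2.4, "spin": 0.06}
  ]
}}

```text
time_s: 15.1
position: [0.5259, -0.2166, 0.1232]
tcp_rot: [[0.988, -0.037, 0.149], [-0.151, -0.064, 0.987], [-0.027, -0.997, -0.068]]
force: [-0.1, 1.6, 14.2]
opening: 0.156
```

```bash
python3 st.py;  python3 -c "
from v import *
s=read_state();print(s['tau'],s['joint_positions'][5],s['qvel'])"
```

```text
[ 0.5259 -0.2166  0.1232] -8.68 [-0.06  1.63 14.2 ] [ 0.263 -0.149 -0.134] [-0.037 -0.064 -0.997] 13.57462249369872
[ -0.8216279  -34.07113194  -9.69567508  -0.5499346    0.06808679
   0.29004319] -19.264787838528388 [  0.15636146  -0.90145135   2.09786175  -0.54130499  -4.43773647
 -33.95792591]
```

>>> {"fn": "apply_moves", "kwargs": {
  "steps": [
    {"x": 0, "y": 0, "z": -2.4, "spin": 0.06}
  ]
}}

```text
time_s: 15.2
position: [0.5261, -0.2166, 0.1232]
tcp_rot: [[0.996, -0.032, 0.088], [-0.089, -0.067, 0.994], [-0.026, -0.997, -0.069]]
force: [0.3, 1.4, 14.6]
opening: 0.156
```

```bash
python3 st.py;  python3 -c "
from v import *
s=read_state();print(s['tau'],s['joint_positions'][5],s['qvel'])"
```

```text
[ 0.5261 -0.2166  0.1232] -5.13 [ 0.31  1.44 14.64] [ 0.267 -0.088 -0.093] [-0.032 -0.067 -0.997] 13.590440248191536
[ -0.74484983 -33.99507523  -9.68361855  -0.52802738   0.03557746
   0.28356808] -22.765362567104482 [  0.09627031  -0.90835254   2.37071892  -0.33851771  -4.65519133
 -34.74542261]
```

>>> {"fn": "apply_moves", "kwargs": {
  "steps": [
    {"x": 0, "y": 0, "z": -2.4, "spin": -0.06},
    {"x": 0, "y": 0, "z": -2.4, "spin": -0.06},
    {"x": 0, "y": 0, "z": -2.4, "spin": -0.06}
  ]
}}

```text
time_s: 15.5
position: [0.5255, -0.2165, 0.1232]
tcp_rot: [[0.962, -0.043, 0.268], [-0.271, -0.062, 0.961], [-0.024, -0.997, -0.071]]
force: [0.2, 1.7, 15.1]
opening: 0.16
```

```bash
python3 st.py;  python3 -c "
from v import *
s=read_state();print(s['tau'],s['joint_positions'][5],s['qvel'])"
```

```text
[ 0.5255 -0.2165  0.1232] -15.71 [ 0.2   1.75 15.14] [ 0.192  0.033 -0.012] [-0.043 -0.062 -0.997] 13.907660791151747
[ -0.63108824 -34.29225683  -9.83664572  -0.30989167  -0.1815948
  -0.38794569] -12.135218951301955 [ 1.94298366e-01  5.37923513e-01 -1.45518226e+00 -8.03849239e-03
  3.30680517e+00  3.52932180e+01]
```

>>> {"fn": "apply_moves", "kwargs": {
  "steps": [
    {"x": 0, "y": 0, "z": -1, "spin": 0},
    {"x": 0, "y": 0, "z": 0, "spin": 0},
    {"x": 0, "y": 0, "z": 0, "spin": 0},
    {"x": 0, "y": 0, "z": 0, "spin": 0}
  ],
  "grip": 45
}}

```text
time_s: 15.9
position: [0.5196, -0.2139, 0.1216]
tcp_rot: [[0.962, -0.056, 0.267], [-0.27, -0.057, 0.961], [-0.038, -0.997, -0.07]]
force: [0.0, 0.4, 0.4]
opening: 0.435
```

```bash
python3 st.py;  python3 -c "
from v import *
look('f1')"
```

```text
[ 0.5196 -0.2139  0.1216] -15.69 [0.02 0.44 0.41] [-0.049  0.04  -0.013] [-0.056 -0.057 -0.997] 37.867044819563255
[ 0.5196 -0.2139  0.1214] [-0.0557 -0.0571 -0.9968] -15.69 [-0.39 -0.84 -0.1 ] [-0.051  0.023 -0.006] 15.95 c [ 0.5202 -0.2133  0.1324]
```

View pics/f1.png

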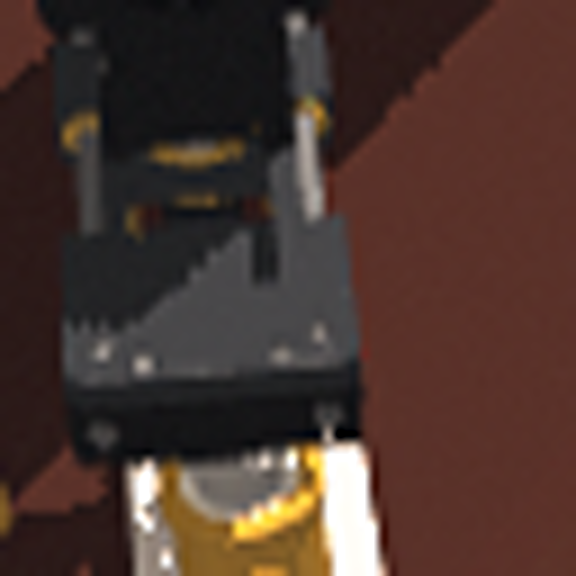

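>>> {"fn": "apply_moves", "kwargs": {
  "steps": [
    {"x": 4, "y": 0, "z": 2, "spin": 0},
    {"x": 2, "y": -1, "z": 15, "spin": 0},
    {"x": 0, "y": 0, "z": 25, "spin": 0},
    {"x": 0, "y": 0, "z": 35, "spin": 0},
    {"x": 0, "y": 0, "z": 35, "spin": 0},
    {"x": 0, "y": 0, "z": 20, "spin": 0},
    {"x": 0, "y": 0, "z": 0, "spin": 0}
  ]
}}

```text
time_s: 16.65
position: [0.5242, -0.2134, 0.2553]
tcp_rot: [[0.962, -0.064, 0.266], [-0.27, -0.052, 0.962], [-0.048, -0.997, -0.068]]
force: [0.8, -0.2, -0.3]
opening: 0.52
```

```bash
python3 st.py;  python3 -c "
from v import *
look('f2')"
```

```text
[ 0.5242 -0.2134  0.2553] -15.66 [ 0.76 -0.2  -0.27] [-0.063  0.06  -0.019] [-0.064 -0.052 -0.997] 45.21243512243753
[ 0.5235 -0.213   0.2538] [-0.066  -0.051  -0.9965] -15.66 [-0.49  0.22  0.1 ] [-0.036  0.009  0.016] 16.7 c [ 0.5242 -0.2124  0.2648]
```

View pics/f2.png

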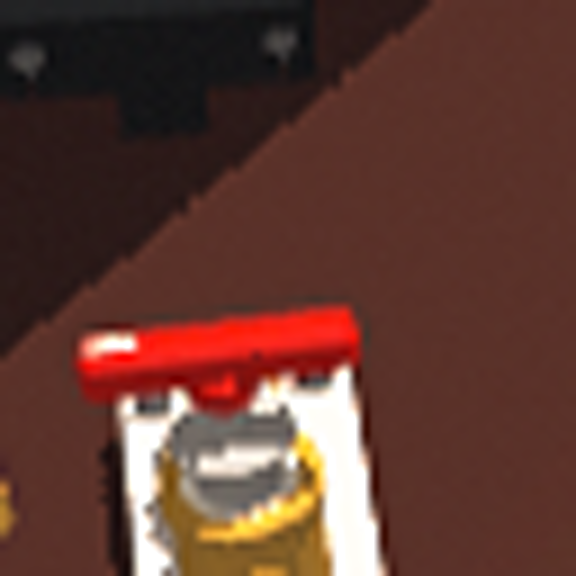

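```bash
python3 -c "
from v import *
T=imaging.capture('top'); save(cv2.resize(T[150:240,270:370],None,fx=6,fy=6,interpolation=cv2.INTER_CUBIC),'t2.png',1)
q=lambda X:((proj('scene',X)-165+.5)*9).round(0)
for x,y in((.527,-.213),(.5267,-.2158)):
  for z in (.1345,.1345-.031,.137): print(x,y,z,q([x,y,z]))
S=np.load('S_f2.npy'); i=S[165:229,165:229]
save(cv2.resize(i[30:64,0:50],None,fx=16,fy=16,interpolation=cv2.INTER_CUBIC),'f2z.png',1)
"
```

```text
0.527 -0.213 0.1345 [219. 358.]
0.527 -0.213 0.10350000000000001 [232. 432.]
0.527 -0.213 0.137 [218. 352.]
0.5267 -0.2158 0.1345 [209. 360.]
0.5267 -0.2158 0.10350000000000001 [223. 435.]
0.5267 -0.2158 0.137 [208. 354.]
```

View pics/t2.png

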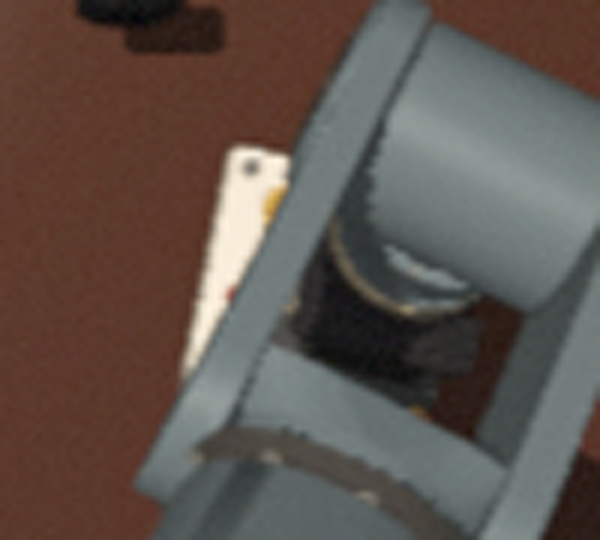

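View pics/f2z.png

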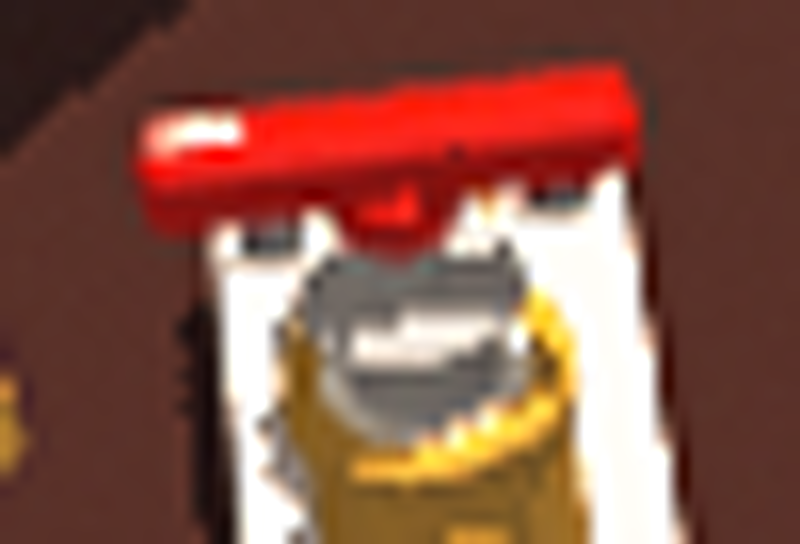

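>>> {"fn": "apply_moves", "kwargs": {
  "steps": [
    {"x": 3, "y": 0, "z": -25, "spin": 0.02},
    {"x": 0, "y": 0, "z": -40, "spin": 0.02},
    {"x": 0, "y": 0, "z": -35, "spin": 0},
    {"x": 0, "y": 0, "z": -15, "spin": 0},
    {"x": 0, "y": 0, "z": 0, "spin": 0},
    {"x": 0, "y": 0, "z": 0, "spin": 0}
  ]
}}

```text
time_s: 17.35
position: [0.5202, -0.2091, 0.1246]
tcp_rot: [[0.971, -0.08, 0.225], [-0.229, -0.044, 0.972], [-0.068, -0.996, -0.061]]
force: [-0.7, -0.0, -0.4]
opening: 0.518
```

```bash
python3 st.py;  python3 -c "
from v import *
look('g1')"
```

```text
[ 0.5202 -0.2091  0.1246] -13.26 [-0.69 -0.03 -0.45] [-0.036  0.005  0.012] [-0.08  -0.044 -0.996] 45.056694925232215
[ 0.5201 -0.209   0.1248] [-0.0801 -0.0436 -0.9958] -13.26 [ 0.85 -0.32  0.43] [-0.064  0.018 -0.   ] 17.4 c [ 0.521  -0.2086  0.1358]
```

View pics/g1.png

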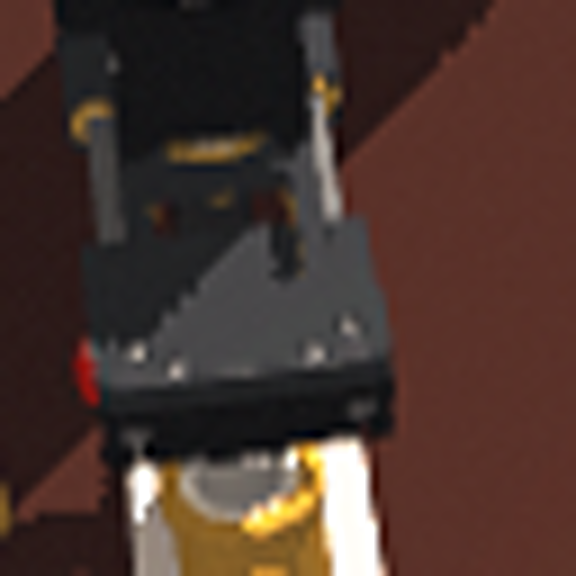

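>>> {"fn": "apply_moves", "kwargs": {
  "steps": [
    {"x": 3, "y": -2, "z": -1, "spin": 0},
    {"x": 3, "y": -2, "z": 0, "spin": 0},
    {"x": 0, "y": 0, "z": 0, "spin": 0}
  ],
  "grip": 30
}}

```text
time_s: 17.7
position: [0.5282, -0.2143, 0.126]
tcp_rot: [[0.971, -0.076, 0.225], [-0.229, -0.046, 0.972], [-0.063, -0.996, -0.062]]
force: [0.1, 0.2, -0.5]
opening: 0.372
```

```bash
python3 st.py
```

```text
[ 0.5282 -0.2143  0.126 ] -13.26 [ 0.09  0.17 -0.51] [-0.037  0.046 -0.001] [-0.076 -0.046 -0.996] 32.38157285293443
```

>>> {"fn": "apply_moves", "kwargs": {
  "steps": [
    {"x": 0, "y": 0, "z": 0, "spin": 0},
    {"x": 0, "y": 0, "z": 0, "spin": 0},
    {"x": 0, "y": 0, "z": 0, "spin": 0},
    {"x": 0, "y": 0, "z": 0, "spin": 0},
    {"x": 0, "y": 0, "z": 0, "spin": 0},
    {"x": 0, "y": 0, "z": 0, "spin": 0}
  ],
  "grip": 0
}}

```text
time_s: 18.3
position: [0.5266, -0.214, 0.1274]
tcp_rot: [[0.971, -0.078, 0.226], [-0.23, -0.046, 0.972], [-0.065, -0.996, -0.063]]
force: [-1.2, 1.0, -0.6]
opening: 0.162
```

```bash
python3 st.py
```

```text
[ 0.5266 -0.214   0.1274] -13.31 [-1.19  1.   -0.63] [-0.109  0.056 -0.089] [-0.078 -0.046 -0.996] 14.112434480732132
```

>>> {"fn": "apply_moves", "kwargs": {
  "steps": [
    {"x": 0, "y": 0, "z": -1.5, "spin": 0},
    {"x": 0, "y": 0, "z": -2, "spin": 0},
    {"x": 0, "y": 0, "z": -2, "spin": 0.02},
    {"x": 0, "y": 0, "z": -2, "spin": 0.02}
  ]
}}

```text
time_s: 18.7
position: [0.5268, -0.2147, 0.1272]
tcp_rot: [[0.98, -0.075, 0.186], [-0.19, -0.052, 0.98], [-0.064, -0.996, -0.065]]
force: [-4.0, 0.4, 10.7]
opening: 0.158
```

```bash
python3 st.py
```

```text
[ 0.5268 -0.2147  0.1272] -10.98 [-3.98  0.43 10.73] [ 0.067  0.635 -0.306] [-0.075 -0.052 -0.996] 13.784784258290122
```

>>> {"fn": "apply_moves", "kwargs": {
  "steps": [
    {"x": 0, "y": 0, "z": -2.2, "spin": 0.03}
  ]
}}

```text
time_s: 18.8
position: [0.5269, -0.2148, 0.1271]
tcp_rot: [[0.985, -0.073, 0.156], [-0.16, -0.055, 0.986], [-0.063, -0.996, -0.066]]
force: [-3.4, 1.0, 12.2]
opening: 0.162
```

```bash
python3 st.py
```

```text
[ 0.5269 -0.2148  0.1271] -9.25 [-3.4   1.04 12.23] [ 0.098  0.631 -0.302] [-0.073 -0.055 -0.996] 14.059122426305093
```

>>> {"fn": "apply_moves", "kwargs": {
  "steps": [
    {"x": 0, "y": 0, "z": -2.2, "spin": 0.04}
  ]
}}

```text
time_s: 18.9
position: [0.5269, -0.2148, 0.127]
tcp_rot: [[0.991, -0.071, 0.116], [-0.121, -0.059, 0.991], [-0.063, -0.996, -0.067]]
force: [-4.4, 1.4, 12.3]
opening: 0.166
```

```bash
python3 st.py
```

```text
[ 0.5269 -0.2148  0.127 ] -6.94 [-4.35  1.35 12.32] [ 0.148  0.667 -0.375] [-0.071 -0.059 -0.996] 14.4440152789285
```

```bash
cat > fit.py <<'E'
from h import *
from scipy.optimize import minimize
def sil(c,yaw,x0,y0,n,k,L=.04,W=.007,H=.009):
    r=np.array([np.cos(yaw),np.sin(yaw),0]);q=np.array([-r[1],r[0],0]);z=np.array([0,0,1.])
    P=[proj('scene',c+a*L*r+b*W*q+d*H*z) for a in(-1,1) for b in(-1,1) for d in(-1,1)]
    P=(np.array(P)-[x0,y0]+.5)*k
    return cv2.convexHull(P.astype(np.float32))
def fit(S,c0,yaw0,x0,y0,n,k=8,ex=None):
    im=cv2.resize(S[y0:y0+n,x0:x0+n],None,fx=k,fy=k,interpolation=cv2.INTER_LINEAR).astype(int)
    m=((im[:,:,0]>110)&(im[:,:,0]-im[:,:,1]>75)&(im[:,:,2]<90)).astype(np.uint8)
    # highlight fill
    m=cv2.morphologyEx(m,cv2.MORPH_CLOSE,np.ones((2*k,2*k)))
    m=cv2.morphologyEx(m,cv2.MORPH_OPEN,np.ones((3*k//2,3*k//2)))
    def cost(p):
        h=sil(np.array(c0)+np.array([p[0],p[1],0])*1e-3+np.array([0,0,0]),yaw0+p[2]*.05,x0,y0,n,k)
        M=np.zeros_like(m);cv2.fillConvexPoly(M,h.astype(np.int32),1)
        return (M!=m).sum()
    b=minimize(cost,[0,0,0],method='Nelder-Mead',options=dict(initial_simplex=[[0,0,0],[6,0,0],[0,6,0],[0,0,2]]))
    return b,m,im
if __name__=='__main__':
    S=np.load('S_f2.npy')
    b,m,im=fit(S,[.527,-.213,.137],np.radians(-105),165,190,45)
    print(b.x,b.fun,m.sum())
    c=np.array([.527,-.213,.137])+[b.x[0]*1e-3,b.x[1]*1e-3,0]; print('equiv at z=.137',c,np.degrees(b.x[2]*.05)-105, proj('scene',c))
    h=sil(c,np.radians(-105)+b.x[2]*.05,165,190,45,8)
    v=im[:,:,::-1].astype(np.uint8).copy(); cv2.polylines(v,[h.astype(np.int32)],True,(0,255,0),1); cv2.imwrite('pics/fit.png',cv2.resize(v,None,fx=1.6,fy=1.6))
    S=np.load('S0.npy')
    b,m,im=fit(S,[.514,.236,.093],np.radians(30.5),310,145,45)
    c=np.array([.514,.236,.093])+[b.x[0]*1e-3,b.x[1]*1e-3,0]; print(b.fun,m.sum(),'rack eq z=.093',c,np.degrees(b.x[2]*.05)+30.5)
E
python3 fit.py
```

```text
[ 3.37516745  0.65214683 -0.34059705] 3965.0 15636
equiv at z=.137 [ 0.53037517 -0.21234785  0.137     ] -105.97573866590795 [189.35072276 204.37584748]
3647.0 10443 rack eq z=.093 [0.5143024  0.23506854 0.093     ] 26.74106343711218
```

View pics/fit.png

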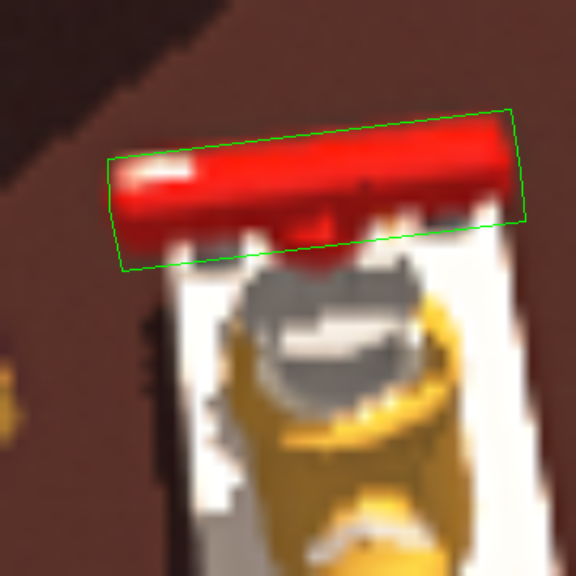

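```bash
python3 -c "
from h import *
q=lambda X:((proj('scene',X)-165+.5)*9).round(0)
c=np.array([.5319,-.2144,.1513]);d=np.array([.973,-.23,0])
for dz in (0,-.0017): print('e3',q(c+.04*d+[0,0,dz]), q(c+.04*d+[0,0,dz-.009]),q(c+.04*d+[0,0,dz+.009]))
c=np.array([.5284,-.2149,.1332]);r=np.radians(41.9-90);d=-np.array([np.cos(r),np.sin(r),0])
r2=-d
for e in(d,r2): print('e6',q(c+.04*e),q(c+.04*e-[0,0,.009]),q(c+.04*e+[0,0,.009]))
c=np.array([.5269,-.2158,.1328]);r=np.radians(1.2-90);d=np.array([np.cos(r),np.sin(r),0])
print('e7',q(c+.04*d),q(c+.04*d-[0,0,.009]),q(c+.04*d+[0,0,.009]))
c=np.array([.527,-.213,.1328]);r=np.radians(-105);d=np.array([np.cos(r),np.sin(r),0])
for e in (d,-d): print('f2',q(c+.04*e),q(c+.04*e-[0,0,.009]),q(c+.04*e+[0,0,.009]))
for n in ('e3','e6','e7','f2'):
    S=np.load('S_%s.npy'%n);cv2.imwrite('pics/z_%s.png'%n,cv2.resize(S[195:225,165:210,::-1],None,fx=9,fy=9,interpolation=cv2.INTER_CUBIC))
ims=[cv2.imread('pics/z_%s.png'%n) for n in('e3','e6','e7','f2')]
cv2.imwrite('pics/zz.png',np.vstack([np.hstack(ims[:2]),np.hstack(ims[2:])]))
"
```

```text
e3 [226. 431.] [230. 453.] [221. 408.]
e3 [226. 435.] [230. 457.] [222. 413.]
e6 [283. 275.] [286. 297.] [279. 253.]
e6 [143. 463.] [147. 484.] [138. 440.]
e7 [ 75. 412.] [ 80. 434.] [ 70. 390.]
f2 [ 78. 382.] [ 82. 403.] [ 73. 359.]
f2 [360. 343.] [363. 365.] [357. 321.]
```

View pics/zz.png

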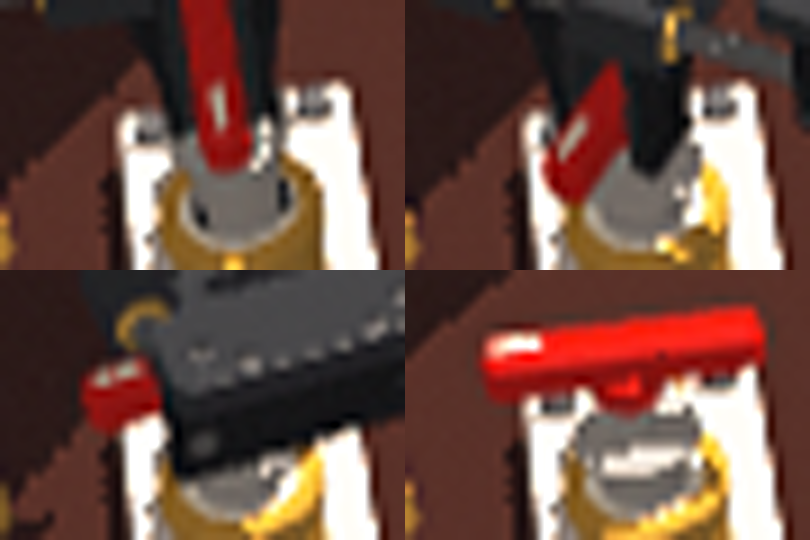

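>>> {"fn": "apply_moves", "kwargs": {
  "steps": [
    {"x": 0, "y": 0, "z": -2.4, "spin": -0.03},
    {"x": 0, "y": 0, "z": -2.4, "spin": -0.04}
  ]
}}

```text
time_s: 19.1
position: [0.527, -0.2143, 0.1269]
tcp_rot: [[0.98, -0.073, 0.186], [-0.19, -0.054, 0.98], [-0.062, -0.996, -0.067]]
force: [-3.2, 3.1, 14.3]
opening: 0.158
```

```bash
python3 st.py;  python3 -c "
from v import *
look('g2')"
```

```text
[ 0.527  -0.2143  0.1269] -11.0 [-3.17  3.15 14.27] [0.513 0.548 0.248] [-0.073 -0.054 -0.996] 13.756747189372081
[ 0.527  -0.2143  0.1268] [-0.0735 -0.0542 -0.9958] -11.07 [-4.75  2.78 14.4 ] [0.418 0.594 0.17 ] 19.15 c [ 0.5278 -0.2137  0.1378]
```

View pics/g2.png

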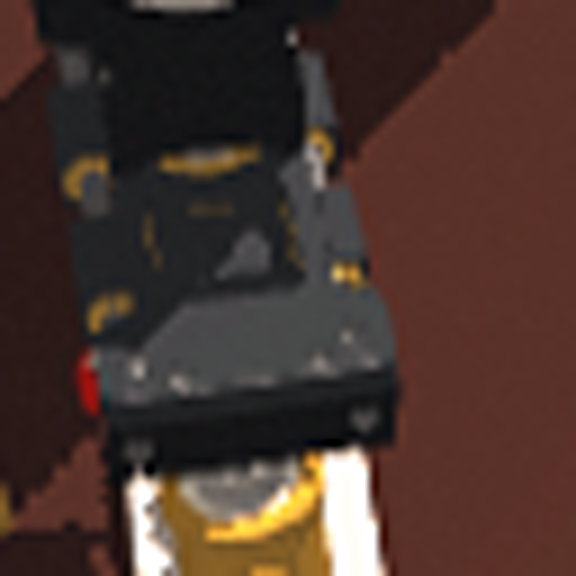

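>>> {"fn": "apply_moves", "kwargs": {
  "steps": [
    {"x": 0, "y": 0, "z": -2.4, "spin": 0.06},
    {"x": 0, "y": 0, "z": -2.4, "spin": 0.06},
    {"x": 0, "y": 0, "z": -2.4, "spin": 0.06},
    {"x": 0, "y": 0, "z": -2.4, "spin": 0.06}
  ]
}}

```text
time_s: 19.55
position: [0.5271, -0.2147, 0.1263]
tcp_rot: [[0.997, -0.056, -0.055], [0.051, -0.074, 0.996], [-0.06, -0.996, -0.07]]
force: [-4.3, 2.6, 13.2]
opening: 0.163
```

```bash
python3 st.py;  python3 -c "
from v import *
look('g3')"
```

```text
[ 0.5271 -0.2147  0.1263] 2.91 [-4.29  2.56 13.24] [ 0.223  0.604 -0.517] [-0.056 -0.074 -0.996] 14.192440466734528
[ 0.527  -0.2146  0.1263] [-0.0557 -0.0737 -0.9957] 3.03 [-4.32  1.87 12.39] [ 0.235  0.53  -0.39 ] 19.6 c [ 0.5276 -0.2138  0.1373]
```

View pics/g3.png

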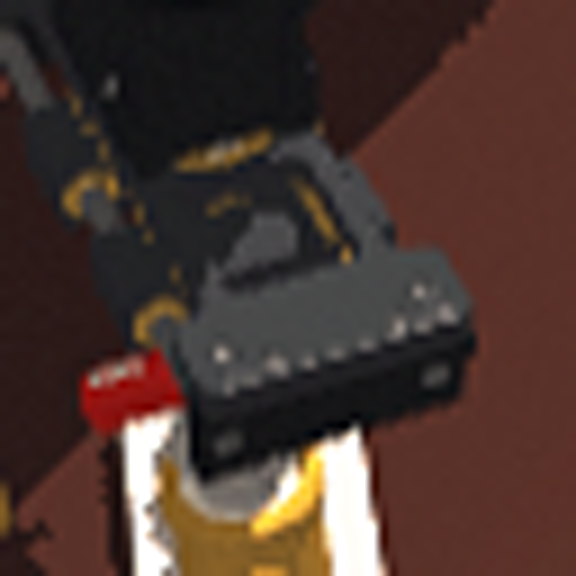

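>>> {"fn": "apply_moves", "kwargs": {
  "steps": [
    {"x": 0.3, "y": 0, "z": -2.5, "spin": -0.06},
    {"x": 0.3, "y": 0, "z": -2.5, "spin": -0.06},
    {"x": 0.3, "y": 0, "z": -2.5, "spin": -0.06},
    {"x": 0.3, "y": 0, "z": -2.5, "spin": -0.06}
  ]
}}

```text
time_s: 20.0
position: [0.5269, -0.2142, 0.126]
tcp_rot: [[0.981, -0.074, 0.181], [-0.186, -0.062, 0.981], [-0.061, -0.995, -0.075]]
force: [-5.4, 3.3, 13.1]
opening: 0.159
```

```bash
python3 st.py
```

```text
[ 0.5269 -0.2142  0.126 ] -10.74 [-5.43  3.27 13.09] [0.3   0.769 0.388] [-0.074 -0.062 -0.995] 13.794997588161612
```

>>> {"fn": "apply_moves", "kwargs": {
  "steps": [
    {"x": 0.3, "y": 0, "z": -2.8, "spin": -0.05},
    {"x": 0, "y": 0, "z": -2.8, "spin": -0.02}
  ]
}}

```text
time_s: 20.2
position: [0.5268, -0.2143, 0.1258]
tcp_rot: [[0.966, -0.079, 0.248], [-0.253, -0.06, 0.966], [-0.062, -0.995, -0.077]]
force: [-4.7, 2.3, 15.3]
opening: 0.162
```

```bash
python3 st.py
```

```text
[ 0.5268 -0.2143  0.1258] -14.65 [-4.74  2.27 15.3 ] [0.416 0.741 0.371] [-0.079 -0.06  -0.995] 14.126234610562536
```

>>> {"fn": "apply_moves", "kwargs": {
  "steps": [
    {"x": 0, "y": 0, "z": -1.5, "spin": 0},
    {"x": 0, "y": 0, "z": 0, "spin": 0},
    {"x": 0, "y": 0, "z": 0, "spin": 0},
    {"x": 0, "y": 0, "z": 0, "spin": 0}
  ],
  "grip": 50
}}

```text
time_s: 20.6
position: [0.5282, -0.2148, 0.126]
tcp_rot: [[0.966, -0.076, 0.247], [-0.252, -0.062, 0.966], [-0.058, -0.995, -0.079]]
force: [0.4, 0.4, -0.4]
opening: 0.44
```

```bash
python3 st.py
```

```text
[ 0.5282 -0.2148  0.126 ] -14.59 [ 0.37  0.42 -0.44] [-0.049  0.029 -0.   ] [-0.076 -0.062 -0.995] 38.28610452359781
```

>>> {"fn": "apply_moves", "kwargs": {
  "steps": [
    {"x": 0, "y": 0, "z": 10, "spin": 0},
    {"x": 0, "y": 0, "z": 20, "spin": 0},
    {"x": 0, "y": 0, "z": 30, "spin": 0},
    {"x": 0, "y": 0, "z": 35, "spin": 0},
    {"x": 0, "y": 0, "z": 25, "spin": 0},
    {"x": -10, "y": 20, "z": 10, "spin": 0},
    {"x": -10, "y": 30, "z": 0, "spin": 0},
    {"x": -10, "y": 35, "z": 0, "spin": 0},
    {"x": -10, "y": 35, "z": 0, "spin": 0},
    {"x": -10, "y": 35, "z": 0, "spin": 0},
    {"x": -5, "y": 20, "z": 0, "spin": 0},
    {"x": 0, "y": 0, "z": 0, "spin": 0}
  ]
}}

```text
time_s: 21.8
position: [0.4719, -0.0357, 0.2663]
tcp_rot: [[0.966, -0.068, 0.25], [-0.255, -0.063, 0.965], [-0.05, -0.996, -0.078]]
force: [0.4, -0.5, 0.0]
opening: 0.576
```

```bash
python3 st.py;  python3 -c "
from v import *
look('h1')
T=imaging.capture('top'); S=np.load('S_h1.npy'); np.save('T_h1.npy',T)
save(cv2.resize(T[165:240,275:350],None,fx=8,fy=8,interpolation=cv2.INTER_CUBIC),'t3.png',1)
save(S,'h1s.png')
"
```

```text
[ 0.4719 -0.0357  0.2663] -14.77 [ 0.4  -0.51  0.04] [-0.128  0.005 -0.012] [-0.068 -0.063 -0.996] 50.14152406938801
[ 0.4726 -0.0369  0.2664] [-0.0674 -0.0636 -0.9957] -14.8 [ 0.34 -0.56  1.04] [-0.085  0.101 -0.018] 21.85 c [ 0.4734 -0.0362  0.2774]
```

View pics/t3.png

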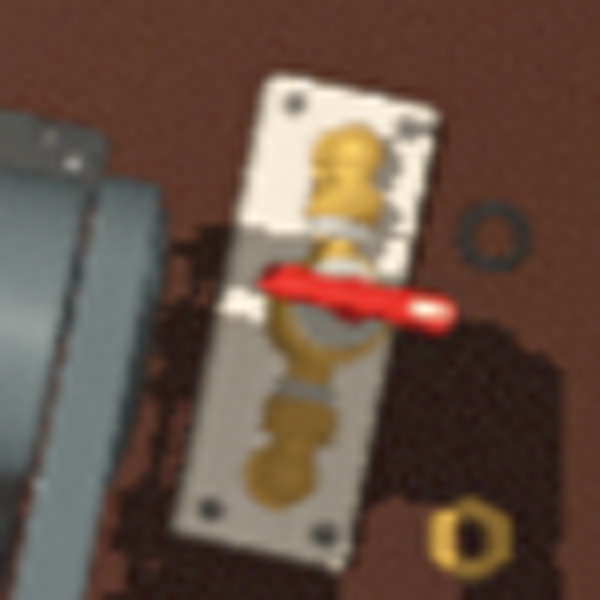

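View pics/h1s.png

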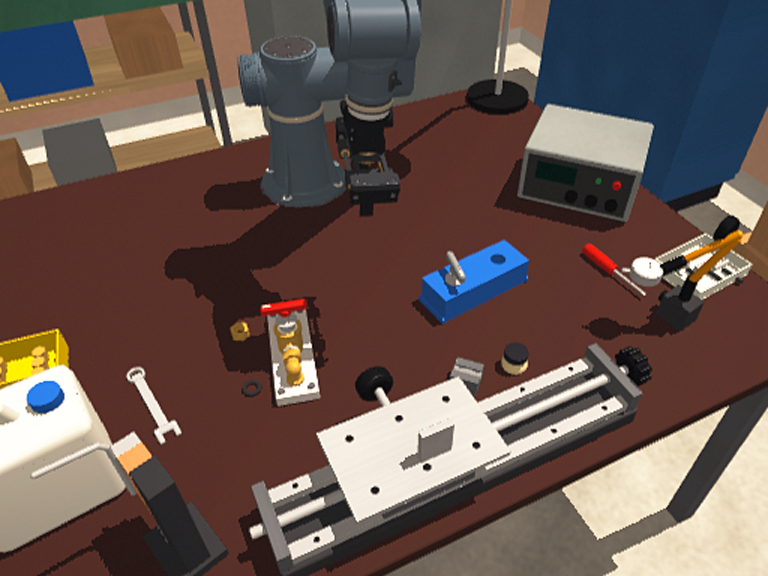

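View pics/h1.png

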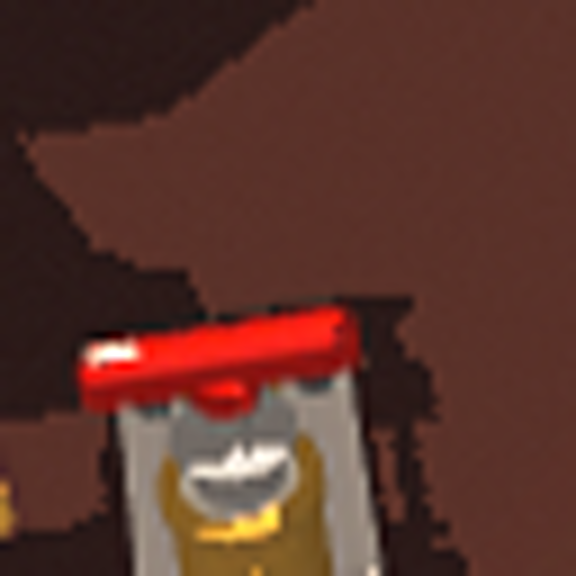

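```bash
python3 -c "
from h import *
c=lambda p,o,s:(np.array(p)+.5)/s-.5+np.array(o)
t=[c(p,(275,165),8) for p in((262,277),(456,316))]
s=[c(p,(165,165),9) for p in((352,332),(85,375))]
X=[tri(ray('top',*a),ray('scene',*b)) for a,b in zip(t,s)]
print(X); d=X[1][0]-X[0][0]; print(np.linalg.norm(d),np.degrees(np.arctan2(d[1],d[0])),(X[0][0]+X[1][0])/2)
e=[atz('top',*a,.134) for a in t]; d=e[1]-e[0]; print(np.degrees(np.arctan2(d[1],d[0])),(e[0]+e[1])/2,np.linalg.norm(d))
e=[atz('scene',*a,.134) for a in s]; d=e[1]-e[0]; print(np.degrees(np.arctan2(d[1],d[0])),(e[0]+e[1])/2,np.linalg.norm(d))
e=[atz('top',*c(p,(275,165),8),.024) for p in((295,103),(210,510),(410,128),(324,534))]
for a,b in((0,1),(2,3)):
    d=e[a]-e[b];print('bolt',np.degrees(np.arctan2(d[1],d[0])))
"
```

```text
[(array([ 0.53548583, -0.1755934 ,  0.13596583]), [np.float64(4.937612534790535e-06), np.float64(4.937612534747805e-06)]), (array([ 0.51934301, -0.25152784,  0.13790885]), [np.float64(0.00205047042918885), np.float64(0.002050470429188828)])]
0.0776556822628188 -102.00177026857331 [ 0.52741442 -0.21356062  0.13693734]
-101.99996413348136 [ 0.52731458 -0.21516001  0.134     ] 0.08026293921690944
-102.97505561731522 [ 0.52504921 -0.21210376  0.134     ] 0.07592228575613447
bolt -13.353023743552125
bolt -13.797501835550806
```

```bash
python3 -c "
from h import *
print(job.hand_in(), read_state()['time_s'])"
```

```text
the job is handed in; nothing more can be done
the job is handed in; nothing more can be done
```

I fitted the red plug into the brass cock in line with the pipe, turned it about a quarter turn under a 12–18 N push, released it and handed the job in at about 22 s. I cannot confirm the final wedge load, because the interface does not report it.

**What I did:**
- **Turning torque:** It rose to 0.74 N m, above the stated 0.1–0.5, then fell almost to zero over the last 35 degrees or so. That made me doubt the wedge.
- **Second turn:** I let go, looked, gripped again and worked the plug back about 17 degrees and forward again under 10–15 N. The resistance then stayed at about 0.25–0.5 N m, and the last push was 15 N.

**Last checks, from both cameras with the arm clear:**
- **Angle:** The handle lies at about -102 to -103 degrees and the pipe at about -13.5, so it is 88 to 90 degrees across.
- **Position:** The handle centre is at about (0.527, -0.214) m, within about 1 mm of the bore. The plug looks upright.
- **Bystanders:** The grey plug, nut, seal, wrench, jar, vee block and screwdriver look unmoved.

**What disagreed:** The cameras put the handle centre 137 mm above the table. The arm's own readings during the first turn suggested about 133 mm. The camera error is about 2–3 mm, so I could not confirm from the pictures how far the plug went in. The arm readings give about 2–3 mm in the first turn. They show 1.4 mm more in the second, but the pads may have slid on the handle during either turn.

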